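Make the microscope light engine ready

ROBOT

A 6-joint arm with a two-finger parallel gripper is mounted at the origin on the work surface. World frame = base frame: x ahead of the robot, y to its left, z up, the work surface at z = 0. Lengths are in m, angles in rad, forces in N, time in s.
With the tool pointing down it reaches from about 0.425 to 0.95 m from the base axis. Payload 14.7 kg.
Tool frame: the origin (TCP) lies at the very end of the fingers, on their centre line; the grasp point (between the pads) lies 19 mm behind it; z points along the fingers, y is the line along which they close (so a half turn about z gives the same grasp; the last joint's range is limited). The gripper opens to 85 mm and grips with 20 to 120 N. Pads are 22 mm wide; open, the fingers measure 114 mm over their backs; the gripper's body (76 mm by 85 mm) begins 54 mm behind the grasp point. The pads swing forward as they close: fully open they stand 13 mm farther back than shut.
Start: joints at [-1.269, 0.48, 1.596, -0, 1.065, -0.047], TCP at [0.222, -0.611, 0.231] pointing down, gripper open.
Joint ranges: [-2.75, 2.75], [-0.82, 2.05], [0.23, 2.67], [-1.56, 4.7], [0.09, 2.69], [-2.92, 2.92]. Speed limits (rad/s): [1.89, 1.89, 2.39, 3.01, 3.01, 3.01].

INTERFACE

Orientations are given as a unit quaternion [x, y, z, w].
In Python, from cell import telemetry, optics, workorder gives the robot as it stands.
- The arm moves only by the tool play_rows, never from a script. Its argument "deltas" is a list of rows, each an object with "travel": the shift along the tool's x, y, z in m, a list of three; "twist": the turn, a rotation vector about the tool's x, y, z in rad, a list of three; "gripper": the opening, from 0 (shut) to 1 (fully open). A call has 1 to 10 rows; each row shifts and turns the commanded pose from where the row before left it, along the tool's axes as they then stand; what a row does not reach is not made up. A row lasts 1/8 s, in which the tool goes at most 62.5 mm and 10.7 degrees, less where a joint would pass 70% of its speed; a pose out of reach is approached as far as the arm can. A call with a gripper value outside its range is refused whole. The fingers move at their own pace and stop on an object; the grip force is fixed at half the most. Time passes only in rows, so rows that do not move let the fingers close. It gives the time, the measured TCP pose, the force, the opening and the grip force at its end, in the units of the state.
- telemetry.observe(): the state, without advancing time (a new reading comes with each control period).
- optics.get_image(name): name is "side" or "top" or "wrist"; returns (picture, depth): 420x560x3 uint8, red, green, blue; 420x560 float32, m along the optical axis (not along the pixel's ray), 0 where there is no reading.
- optics.camera_info(name): a dict with "intrinsics" (3x3 intrinsics, pixels), "distortion" ([k1, k2, p1, p2, k3] as OpenCV has them; the pictures are not rectified), "R" (3x3) and "t" (3): a world point X has camera coordinates R X + t; the wrist camera has in their place "hand_eye" (4x4, takes a point from camera to tool coordinates, whose origin is the TCP and whose axes are the flange's). Camera axes: x right, y down, z forward; pixel columns grow to the right and rows downward; lengths in m; the calibration is good to about 2 mm. A picture is of the moment at which its call begins: read the wrist's pose just before it. camera_info takes no time and is no camera call.
- workorder.sign_off(): hands the job in; it is judged then, once.
The state is a dict: "time_s": time; "joint_pos": joint angles; "joint_vel": joint speeds; "effort": joint torques, N m; "tcp_pos": TCP position; "eef_rot": TCP orientation; "ft_force": force on the tool from outside, world axes, zero at the start; "moment": the same for the moment, N m; "gripper_width": finger opening in m; "gripper_force": force on a finger pad.
Only numpy, scipy, OpenCV 4.12 (cv2) and the standard library are available. Lean on these libraries where they do the work, as an engineer would, in place of code of your own. Each camera call takes 0.05 s, during which the arm holds its last target. There are 200 camera calls.

TASK

Re-equip the microscope's light engine: take out the spent lamp modules that sit in its sockets (press, twist back anticlockwise, lift) and put them in the grey tray, lock every new lamp module from the bench into a socket of its own (lugs into the slots, push in against the spring, twist clockwise to the stop), and lay every lens tube in a V seat of its own, plain end first, slid home against the back stop. Only when all that is done, throw the power lever fully over to the far side. Leave the bottle, the mug and the slide box alone.

Things in the scene. Friction and masses are not known exactly. Their poses are not given: they have to be found in the camera images.
- engine: Light engine: fixed white housing 110 (x) by 410 (y) by 60 mm high; three like bayonet sockets in its aluminium top, lever at its -y end. Origin on the bench under the middle socket; x away from the robot, z up. A lamp at the bottom of a socket (flange on the cover) has its underside 34.5 mm above the bench; locked and let go, the spring lifts it to 37 mm, lugs under the cover, and it stays.
- socket0 (a point): Centre of a bayonet socket's mouth, on the top (60 mm up); sockets 110 mm apart along the engine's y. Hole 56 mm wide, slots 17 mm wide at the engine's +x and -x sides, cover 10 mm thick. A sprung contact below holds a lamp just set in, lugs in slots, at underside 45 mm above the bench; press it down about 10 mm more (9 N), then turn clockwise seen from above to the stop at 60 degrees.
- socket1 (a point): Centre of a bayonet socket's mouth, on the top (60 mm up); sockets 110 mm apart along the engine's y. Hole 56 mm wide, slots 17 mm wide at the engine's +x and -x sides, cover 10 mm thick. A sprung contact below holds a lamp just set in, lugs in slots, at underside 45 mm above the bench; press it down about 10 mm more (9 N), then turn clockwise seen from above to the stop at 60 degrees.
- socket2 (a point): Centre of a bayonet socket's mouth, on the top (60 mm up); sockets 110 mm apart along the engine's y. Hole 56 mm wide, slots 17 mm wide at the engine's +x and -x sides, cover 10 mm thick. A sprung contact below holds a lamp just set in, lugs in slots, at underside 45 mm above the bench; press it down about 10 mm more (9 N), then turn clockwise seen from above to the stop at 60 degrees.
- lamp0: New lamp module (all alike; any may be absent), 76 mm high, 0.22 kg. Origin: centre of underside, z up. Barrel 52 mm wide, 25.5 high; two lugs at its +x and -x sides (12 wide, out to 37 mm from the axis, 6 to 13 mm up); black flange 66 mm wide, 25.5 to 34 mm up; on top a grip bar 60 mm along x, 28 along y, 34 to 76 mm up: lugs lie under the bar's ends. Fits any socket, also half a turn round.
- lamp1: New lamp module (all alike; any may be absent), 76 mm high, 0.22 kg. Origin: centre of underside, z up. Barrel 52 mm wide, 25.5 high; two lugs at its +x and -x sides (12 wide, out to 37 mm from the axis, 6 to 13 mm up); black flange 66 mm wide, 25.5 to 34 mm up; on top a grip bar 60 mm along x, 28 along y, 34 to 76 mm up: lugs lie under the bar's ends. Fits any socket, also half a turn round.
- lamp2: New lamp module (all alike; any may be absent), 76 mm high, 0.22 kg. Origin: centre of underside, z up. Barrel 52 mm wide, 25.5 high; two lugs at its +x and -x sides (12 wide, out to 37 mm from the axis, 6 to 13 mm up); black flange 66 mm wide, 25.5 to 34 mm up; on top a grip bar 60 mm along x, 28 along y, 34 to 76 mm up: lugs lie under the bar's ends. Fits any socket, also half a turn round.
- old0: Spent lamp module (any may be absent), made just like the new ones, locked in socket 0 at the start (turned about 60 degrees clockwise from the slots, underside 37 mm above the bench). To take out: press down 1.5 mm or more, turn anticlockwise 60 degrees until the lugs are under the slots, lift 60 mm or more.
- old1: Spent lamp module (any may be absent), made just like the new ones, locked in socket 1 at the start (turned about 60 degrees clockwise from the slots, underside 37 mm above the bench). To take out: press down 1.5 mm or more, turn anticlockwise 60 degrees until the lugs are under the slots, lift 60 mm or more.
- old2: Spent lamp module (any may be absent), made just like the new ones, locked in socket 2 at the start (turned about 60 degrees clockwise from the slots, underside 37 mm above the bench). To take out: press down 1.5 mm or more, turn anticlockwise 60 degrees until the lugs are under the slots, lift 60 mm or more.
- tray: Open grey tray for spent lamps, fixed, 110 (x) by 190 (y) by 30 mm high, walls and floor about 4 mm; room for two lamps side by side along its y. Origin: centre of underside.
- tray_in (a point): Centre of the tray's inner floor.
- cradle: Fixed dark base plate 180 (x) by 190 (y) by 12 mm with two V seats along x, 95 mm apart. Origin: centre of underside; x points to the back stops, away from the robot. Each seat: two V plates with 45 degree flanks, 15 mm thick, centred at x = +49.5 and -30.5 mm, tops about 40 mm above the bench; 65 mm free between them for fingers, down to the plate; an upright stop plate 60 mm wide, 70 high.
- stop0 (a point): V seat 0: the point on its back stop's face where the centre of a seated tube's plain end comes, 45 mm above the bench, at x = +70 mm of the cradle. A tube lying in the V has its axis along the cradle's x at this height. Any tube fits either seat.
- stop1 (a point): V seat 1: the point on its back stop's face where the centre of a seated tube's plain end comes, 45 mm above the bench, at x = +70 mm of the cradle. A tube lying in the V has its axis along the cradle's x at this height. Any tube fits either seat.
- tube0: Lens tube (both alike; may be absent), 140 mm along its x, 0.28 kg, lies with its axis 22 mm up. Origin on the axis at mid length. Cylinder 44 mm wide from x = -45 to the plain end at +70 mm; black square collar 44 x 44 mm, 25 long, at the -x end (stops rolling). The collar stays outside, before the front V plate on the robot's side; the plain end goes to the stop. Grip across, near the middle.
- tube1: Lens tube (both alike; may be absent), 140 mm along its x, 0.28 kg, lies with its axis 22 mm up. Origin on the axis at mid length. Cylinder 44 mm wide from x = -45 to the plain end at +70 mm; black square collar 44 x 44 mm, 25 long, at the -x end (stops rolling). The collar stays outside, before the front V plate on the robot's side; the plain end goes to the stop. Grip across, near the middle.
- tube0_end (a point): Centre of the plain end of this lens tube (x = +70 mm of the tube, on its axis).
- tube1_end (a point): Centre of the plain end of this lens tube (x = +70 mm of the tube, on its axis).
- lever (a joint): Power lever on the engine: 0 = off, leaning towards the robot (engine -x); about 1.0 rad = fully on, leaning away (engine +x). It stays where it is left and takes a light push.
- lever_tip (a point): Centre of the 26 mm ball at the tip of the power lever (80 mm black toggle, pivot 82 mm above the bench, turning about the engine's y axis, halfway across the housing; ball 152 mm above the bench at either end, its top up to 175 mm in mid swing; 205 mm from the middle socket towards the engine's -y).
- bottle: Amber bottle, 60 mm across, 150 mm high, origin at its underside. Leave alone.
- mug: White mug, 80 mm across, 90 mm high, origin at its underside. Leave alone.
- slidebox: Grey slide box, 90 x 130 x 35 mm, origin at its underside. Leave alone.
Mind the look-alikes: they are no part of the job. Leave any blue or purple look-alike of the lamp2 alone.

How it is judged:
On the way, in this order (a step that is already met when the one before it is completed fails the run):
1. every spent lamp is in the tray, every new lamp present is locked in a socket and every tube present is home in a V seat, the lever still off (height (world z) of lamp0 between 0.033 and 0.0395 m and angle between the x axis of each of lamp0, lamp1, lamp2 and the x axis of engine, either way round above 0.91 rad and angle between each of lamp0, lamp1, lamp2's own z axis and vertical below 0.06 rad and linear speed of each of lamp0, lamp1, lamp2, tube0, tube1, old0, old1, old2 below 0.02 m/s and (horizontal distance between lamp0 and socket0 below 0.004 m or horizontal distance between lamp0 and socket1 below 0.004 m or horizontal distance between lamp0 and socket2 below 0.004 m) and height (world z) of lamp1 between 0.033 and 0.0395 m and (horizontal distance between lamp1 and socket0 below 0.004 m or horizontal distance between lamp1 and socket1 below 0.004 m or horizontal distance between lamp1 and socket2 below 0.004 m) and height (world z) of lamp2 between 0.033 and 0.0395 m and (horizontal distance between lamp2 and socket0 below 0.004 m or horizontal distance between lamp2 and socket1 below 0.004 m or horizontal distance between lamp2 and socket2 below 0.004 m) and angle between the x axis of each of tube0, tube1 and the x axis of cradle, either way round below 0.05 rad and (distance between tube0_end and stop0 below 0.0035 m or distance between tube0_end and stop1 below 0.0035 m) and (distance between tube1_end and stop0 below 0.0035 m or distance between tube1_end and stop1 below 0.0035 m) and x of old0 in the frame of tray_in between -0.05 and 0.05 m and y of old0 in the frame of tray_in between -0.09 and 0.09 m and height (world z) of each of old0, old1, old2 below 0.07 m and x of old1 in the frame of tray_in between -0.05 and 0.05 m and y of old1 in the frame of tray_in between -0.09 and 0.09 m and x of old2 in the frame of tray_in between -0.05 and 0.05 m and y of old2 in the frame of tray_in between -0.09 and 0.09 m and value of joint lever below 0.5 rad), for 0.2 s.
2. the power lever is thrown over (value of joint lever above 0.85 rad), for 0.2 s.
At the end, for the whole second after the job is handed in: Spent lamps in the tray; each new lamp upright in its own socket (4 mm), underside 33 to 39.5 mm above the bench, turned over 52 of the 60 degrees; each tube parallel to its V seat (0.05 rad), plain end within 3.5 mm of the stop point; all at rest; lever past 0.85 rad, thrown after all were in (height (world z) of lamp0 between 0.033 and 0.0395 m and angle between the x axis of each of lamp0, lamp1, lamp2 and the x axis of engine, either way round above 0.91 rad and angle between each of lamp0, lamp1, lamp2's own z axis and vertical below 0.06 rad and linear speed of each of lamp0, lamp1, lamp2, tube0, tube1, old0, old1, old2 below 0.02 m/s and (horizontal distance between lamp0 and socket0 below 0.004 m or horizontal distance between lamp0 and socket1 below 0.004 m or horizontal distance between lamp0 and socket2 below 0.004 m) and height (world z) of lamp1 between 0.033 and 0.0395 m and (horizontal distance between lamp1 and socket0 below 0.004 m or horizontal distance between lamp1 and socket1 below 0.004 m or horizontal distance between lamp1 and socket2 below 0.004 m) and height (world z) of lamp2 between 0.033 and 0.0395 m and (horizontal distance between lamp2 and socket0 below 0.004 m or horizontal distance between lamp2 and socket1 below 0.004 m or horizontal distance between lamp2 and socket2 below 0.004 m) and angle between the x axis of each of tube0, tube1 and the x axis of cradle, either way round below 0.05 rad and (distance between tube0_end and stop0 below 0.0035 m or distance between tube0_end and stop1 below 0.0035 m) and (distance between tube1_end and stop0 below 0.0035 m or distance between tube1_end and stop1 below 0.0035 m) and x of old0 in the frame of tray_in between -0.05 and 0.05 m and y of old0 in the frame of tray_in between -0.09 and 0.09 m and height (world z) of each of old0, old1, old2 below 0.07 m and x of old1 in the frame of tray_in between -0.05 and 0.05 m and y of old1 in the frame of tray_in between -0.09 and 0.09 m and x of old2 in the frame of tray_in between -0.05 and 0.05 m and y of old2 in the frame of tray_in between -0.09 and 0.09 m and value of joint lever above 0.85 rad); the robot touches nothing.
It fails at once if the bottle is moved by more than 30 mm (distance of bottle from where it was at the start of the episode above 0.03 m).
It fails at once if the mug is moved by more than 30 mm (distance of mug from where it was at the start of the episode above 0.03 m).
It fails at once if the slide box is moved by more than 30 mm (distance of slidebox from where it was at the start of the episode above 0.03 m).
Of lamp0, lamp1, lamp2 only 2 to 3 are there at a start; the rules pass over those that are not, and their reading is None.
Of tube0, tube1 only 1 to 2 are there at a start; the rules pass over those that are not, and their reading is None.
Of old0, old1, old2 only 1 to 2 are there at a start; the rules pass over those that are not, and their reading is None.
At some moment in a run one of lamp0, lamp1, lamp2, tube0, tube1 may be knocked a few centimetres aside while the robot is not near it.
It also fails if it takes over 210 s, if anything falls off the work surface, if the arm or the gripper's body presses on something with over 40 N, if the wrist force passes 120 N, or if a joint passes its speed limit or range.

## Working session

There is one attempt and no reset: what is moved stays moved. The work goes in short steps, Python scripts to look and compute and a tool call to move; the robot and the scene stay as the last step left them, time stands still between calls to the robot, and variables do not carry over. Pictures are saved under pics/ and viewed, at most 14 in all, crops included, and the job is handed in when it is done.

Besides the shell and the picture viewer there is one more tool, called after "Request:" as a command line: name --argument value ..., lists and objects as JSON in quotes. play_rows: Moves the arm, as the interface text tells. Its arguments: {"type":"object","properties":{"deltas":{"type":"array"}},"required":["deltas"]}

```bash
ls; mkdir -p pics
cat > h.py <<'E'
import numpy as np, cv2
from cell import telemetry, optics, workorder
from scipy.spatial.transform import Rotation as Ro
def cam(n,st=None):
    c=optics.camera_info(n); K=np.array(c["intrinsics"]); D=np.array(c["distortion"],float)
    if n=="wrist":
        st=st or telemetry.observe(); T=np.eye(4);T[:3,:3]=Ro.from_quat(st["eef_rot"]).as_matrix();T[:3,3]=st["tcp_pos"]
        M=np.linalg.inv(T@np.array(c["hand_eye"])); return K,D,M[:3,:3],M[:3,3]
    return K,D,np.array(c["R"]),np.array(c["t"])
def onplane(C,uv,z):
    K,D,R,t=C; n=cv2.undistortPoints(np.array(uv,float).reshape(-1,1,2),K,D).reshape(-1,2)
    d=np.c_[n,np.ones(len(n))]@R; o=-R.T@t
    return o+d*((z-o[2])/d[:,2])[:,None]
def cloud(C,dep):
    K,D,R,t=C; h,w=dep.shape; v,u=np.mgrid[:h,:w]
    n=cv2.undistortPoints(np.stack([u,v],-1).reshape(-1,1,2).astype(float),K,D).reshape(h,w,2)
    P=np.dstack([n,np.ones((h,w))])*dep[...,None]
    X=(P-t)@R; X[dep==0]=np.nan; return X
def grab(n):
    st=telemetry.observe(); C=cam(n,st); im,d=optics.get_image(n); return C,im,d
def save(p,im): cv2.imwrite(p,cv2.cvtColor(im,cv2.COLOR_RGB2BGR))
E
python3 - <<'E'
from h import *
for n in("top","side"):
    C,im,d=grab(n); save(f"pics/{n}0.png",im); np.savez(f"{n}0.npz",im=im,d=d)
    print(n,-C[2].T@C[3], C[2][2])
print(telemetry.observe())
E
```

```text
pics
top [ 0.40999728 -0.06913497  1.61111482] [ 7.98386803e-02 -7.82193945e-04 -9.96807491e-01]
side [0.35521322 0.70091966 0.91118916] [ 0.16721152 -0.6980971  -0.69620452]
{'time_s': 0.1, 'joint_pos': array([-1.26859474e+00,  4.80797127e-01,  1.59680291e+00, -2.23748643e-05,
        1.06512295e+00, -4.66363585e-02]), 'joint_vel': array([ 0.00122127, -0.00312652, -0.00219801,  0.00067606, -0.00058631,
        0.00028411]), 'effort': array([ 8.81433680e-04, -9.52256083e+01, -4.31040430e+01,  4.07035463e-05,
        5.22851813e-03,  1.74517425e-05]), 'tcp_pos': array([ 0.22205251, -0.61049487,  0.23072137]), 'eef_rot': array([ 9.84826436e-01,  1.73541269e-01, -8.17265876e-05, -5.59312084e-04]), 'ft_force': array([-4.78661529e-04, -6.02393646e-01,  2.16646978e-01]), 'moment': array([-0.01615485,  0.00753037, -0.02391018]), 'gripper_force': 0.0, 'gripper_width': 0.0854137359750633}
```

View pics/top0.png

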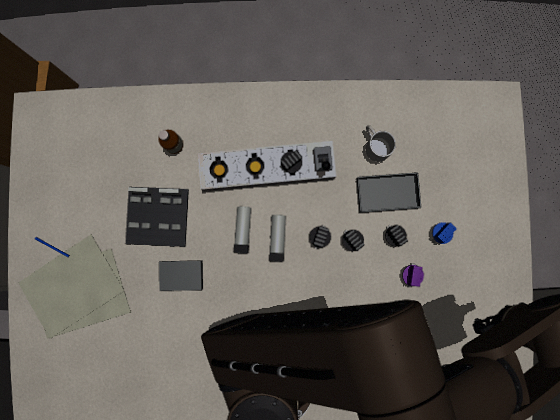

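View pics/side0.png

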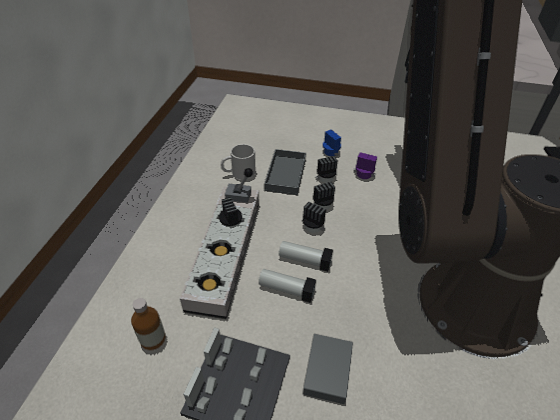

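The top view shows the new lamps at (320,237), (353,240) and (396,236). The look-alikes to leave alone are blue at (444,233) and purple at (412,275). The spent lamp is in the socket at (291,161), with empty sockets at (219,170) and (256,166) and the lever at (322,158). Tubes are at (243,229) and (278,237) with their collars towards the robot, the cradle is at (157,217) and the tray at (388,193).

Run:
```python
from h import *
z=np.load("top0.npz"); im,d=z["im"],z["d"]; C=cam("top"); X=cloud(C,d)
print("bench z",np.nanmedian(X[290:310,150:200,2]),np.nanmedian(X[100:120,250:300,2]))
def box(name,u0,u1,v0,v1,z0,z1):
    P=X[v0:v1,u0:u1].reshape(-1,3); P=P[(P[:,2]>z0)&(P[:,2]<z1)]
    r=cv2.minAreaRect((P[:,:2]*1000).astype(np.float32)); b=cv2.boxPoints(r)
    e=max([(b[1]-b[0]),(b[2]-b[1])],key=np.linalg.norm)
    print(name,len(P),"ctr",np.round(r[0],1),"size",np.round(r[1],1),"longdir deg",round(np.degrees(np.arctan2(e[1],e[0]))%180,1),"med z",np.round(np.median(P[:,2]),4))
box("engine",190,345,130,200,.05,.068)
box("tray",350,425,165,220,.015,.04)
box("cradle",115,200,178,255,.005,.02)
box("stops",115,200,175,255,.05,.08)
box("vpl",115,200,175,255,.03,.048)
box("oldbar",275,308,140,180,.09,.13)
for n,(u,v) in dict(l1=(320,237),l2=(353,240),l3=(396,236)).items():
    box(n+"bar",u-17,u+17,v-17,v+17,.06,.09); box(n+"all",u-17,u+17,v-17,v+17,.015,.09)
for n,(u,v) in dict(t1=(243,229),t2=(278,237)).items(): box(n,u-16,u+16,v-30,v+30,.02,.06)
box("lever",310,336,140,180,.09,.2)
# sockets by dark/yellow centre
hsv=cv2.cvtColor(im,cv2.COLOR_RGB2HSV)
m=cv2.inRange(hsv,(12,120,80),(35,255,255)); n,l,s,c=cv2.connectedComponentsWithStats(m)
for i in range(1,n):
    if s[i,4]>40: print("yel",s[i],c[i],onplane(C,c[i],.045)[0])
a=im[120:320,105:475]; save("pics/crop1.png",cv2.resize(a,None,fx=2.1,fy=2.1,interpolation=cv2.INTER_CUBIC))
```

```text
bench z 0.0005493495500480654 0.00025579188426678653
engine 3532 ctr [666.5  -6.6] size [113.2 409.7] longdir deg 94.3 med z 0.06
tray 360 ctr [ 580.5 -381.6] size [112.  193.4] longdir deg 93.4 med z 0.0285
cradle 3055 ctr [522.8 341.1] size [271.9 239.7] longdir deg 89.4 med z 0.0119
stops 187 ctr [601.2 301.7] size [ 43.3 220.4] longdir deg 98.7 med z 0.0688
vpl 254 ctr [541.9 339.9] size [162.1 115.4] longdir deg 86.2 med z 0.0362
oldbar 221 ctr [671.3 -80.5] size [28.7 60.3] longdir deg 126.8 med z 0.1126
l1bar 198 ctr [ 446.5 -164.1] size [28.5 59.3] longdir deg 160.5 med z 0.076
l1all 371 ctr [ 446.8 -163.9] size [62.4 63.6] longdir deg 130.9 med z 0.0706
l2bar 200 ctr [ 436.5 -264.6] size [57.8 29.2] longdir deg 35.9 med z 0.0759
l2all 370 ctr [ 437.4 -263.8] size [60.  64.4] longdir deg 126.3 med z 0.0695
l3bar 201 ctr [ 448.6 -396.9] size [59.  30.3] longdir deg 31.5 med z 0.0761
l3all 374 ctr [ 448.3 -395.4] size [61.9 63.1] longdir deg 171.6 med z 0.0694
t1 662 ctr [473.8  69.2] size [ 44.  137.3] longdir deg 175.4 med z 0.041
t2 643 ctr [447.7 -34.9] size [ 43.7 137.3] longdir deg 176.2 med z 0.0411
lever 159 ctr [ 671.2 -176.7] size [79.  45.4] longdir deg 4.9 med z 0.1014
yel [ 36  61  13  30 281] [41.74021352 74.96085409] [0.98603289 0.72459666 0.045     ]
yel [250 161  11  11  95] [254.90526316 166.12631579] [0.66514048 0.02771247 0.045     ]
yel [214 165  11  10  91] [218.79120879 169.52747253] [0.6570447  0.13797604 0.045     ]
```

View pics/crop1.png

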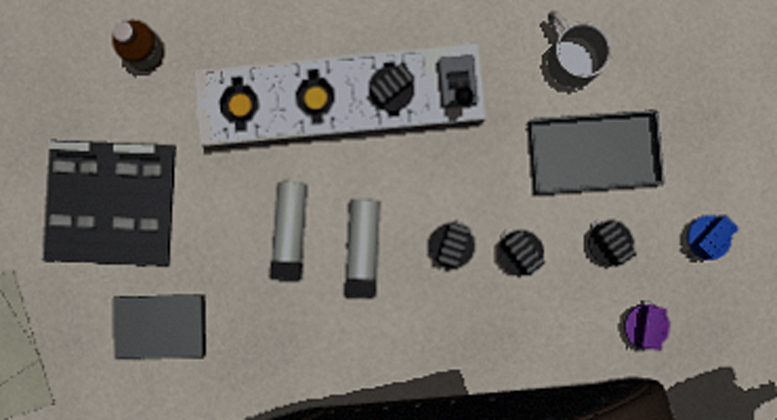

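The crop confirms the choice: dark ribbed lamps at crop (452,245), (520,252) and (610,242) are new, and the blue and purple ones are the look-alikes. I'll start with the spent lamp.

Request:
play_rows --deltas '[{"travel": [0.0503, -0.0287, 0], "twist": [0, 0, 0], "gripper": 1}, {"travel": [0.0503, -0.0287, 0], "twist": [0, 0, 0], "gripper": 1}, {"travel": [0.0503, -0.0287, 0], "twist": [0, 0, 0], "gripper": 1}, {"travel": [0.0503, -0.0287, 0], "twist": [0, 0, 0], "gripper": 1}, {"travel": [0.0503, -0.0287, 0], "twist": [0, 0, 0], "gripper": 1}, {"travel": [0.0503, -0.0287, 0], "twist": [0, 0, 0], "gripper": 1}, {"travel": [0.0503, -0.0287, 0], "twist": [0, 0, 0], "gripper": 1}, {"travel": [0.0503, -0.0287, 0], "twist": [0, 0, 0], "gripper": 1}, {"travel": [0.0503, -0.0287, 0], "twist": [0, 0, 0], "gripper": 1}, {"travel": [0.0503, -0.0287, 0], "twist": [0, 0, 0], "gripper": 1}]'

```text
time_s: 1.35
tcp_pos: [0.5977, -0.1675, 0.2311]
eef_rot: [0.985, 0.174, -0.0, -0.0]
ft_force: [0.3, -1.0, -0.6]
gripper_width: 0.0854
gripper_force: 0.0
```

Request:
play_rows --deltas '[{"travel": [0.0503, -0.0287, 0], "twist": [0, 0, 0], "gripper": 1}, {"travel": [0.05, -0.0287, 0], "twist": [0, 0, 0], "gripper": 1}, {"travel": [0, 0, 0], "twist": [0, 0, 0.1826], "gripper": 1}, {"travel": [0, 0, 0], "twist": [0, 0, 0.1826], "gripper": 1}, {"travel": [0, 0, 0], "twist": [0, 0, 0.1826], "gripper": 1}, {"travel": [0, 0, 0], "twist": [0, 0, 0.1826], "gripper": 1}, {"travel": [0, 0, 0], "twist": [0, 0, 0.1826], "gripper": 1}, {"travel": [0, 0, 0], "twist": [0, 0, 0.1826], "gripper": 1}, {"travel": [0, 0, 0], "twist": [0, 0, 0.1826], "gripper": 1}, {"travel": [0, 0, 0], "twist": [0, 0, 0], "gripper": 1}]'

```text
time_s: 2.6
tcp_pos: [0.6712, -0.081, 0.231]
eef_rot: [0.894, -0.448, -0.0, 0.0]
ft_force: [0.6, -0.8, 0.2]
gripper_width: 0.0853
gripper_force: 0.0
```

```bash
cat >> h.py <<'E'
def psi(st=None):
    st=st or telemetry.observe(); x=Ro.from_quat(st["eef_rot"]).as_matrix()[:,0]; return np.degrees(np.arctan2(x[1],x[0]))
def rect(name,P,z0,z1,ctr=None,r=None):
    P=P.reshape(-1,3); P=P[(P[:,2]>z0)&(P[:,2]<z1)]
    if ctr is not None: P=P[np.hypot(*(P[:,:2]-np.array(ctr)).T)<r]
    q=cv2.minAreaRect((P[:,:2]*1000).astype(np.float32)); b=cv2.boxPoints(q)
    e=max([(b[1]-b[0]),(b[2]-b[1])],key=np.linalg.norm)
    print(name,len(P),"ctr",np.round(q[0],1),"size",np.round(q[1],1),"dir",round(np.degrees(np.arctan2(e[1],e[0]))%180,1),"medz",np.round(np.median(P[:,2]),4)); return P
def go(x,y,z,a):
    """deltas in present tool axes: shift then turn"""
    st=telemetry.observe(); R=Ro.from_quat(st["eef_rot"]).as_matrix(); p=np.array(st["tcp_pos"])
    d=R.T@(np.array([x,y,z])-p); tw=(psi(st)-a+180)%360-180
    print("at",np.round(p,4),"psi",round(psi(st),2),"tilt",np.round(R[:2,2],4),"-> travel",np.round(d,4),"twist",round(np.radians(tw),4),"j6",round(st["joint_pos"][5],2),"t",round(st["time_s"],2))
E
python3 - <<'E'
from h import *
C,im,d=grab("wrist"); save("pics/w1.png",im); X=cloud(C,d)
rect("oldbar",X,.095,.13,(.671,-.081),.05); rect("engine top",X,.056,.064,(.671,-.081),.3)
go(.6713,-.0805,.12,-53.2); print(telemetry.observe()["ft_force"])
E
```

```text
oldbar 2227 ctr [672.8 -81.5] size [28.2 60.5] dir 127.0 medz 0.1127
engine top 19446 ctr [573.3 -48.9] size [312.3 420.8] dir 97.1 medz 0.0595
at [ 0.6713 -0.081   0.231 ] psi -53.01 tilt [-0.0005  0.0001] -> travel [-0.0003 -0.0004  0.111 ] twist 0.0034 j6 2.33 t 2.65
[-0.96582521  0.71480111  1.14393984]
```

View pics/w1.png

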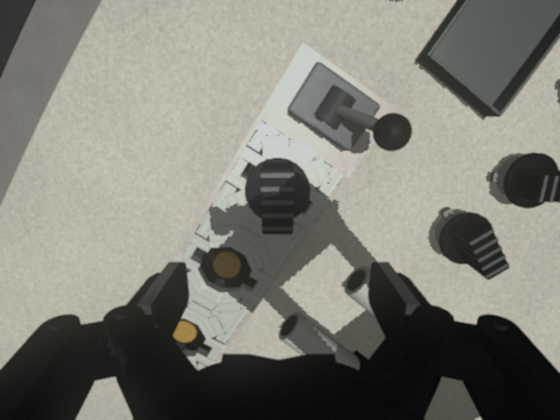

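The wrist view shows the spent lamp at (277,190), the empty sockets at (226,266) and (186,331), and the lever ball at (391,132). I'll descend and grip the lamp.

Request:
play_rows --deltas '[{"travel": [0.001, -0.0008, 0.05], "twist": [0, 0, 0], "gripper": 1}, {"travel": [0, 0, 0.05], "twist": [0, 0, 0], "gripper": 1}, {"travel": [0, 0, 0.035], "twist": [0, 0, 0], "gripper": 1}, {"travel": [0, 0, 0.017], "twist": [0, 0, 0], "gripper": 1}, {"travel": [0, 0, 0], "twist": [0, 0, 0], "gripper": 0}, {"travel": [0, 0, 0], "twist": [0, 0, 0], "gripper": 0}, {"travel": [0, 0, 0], "twist": [0, 0, 0], "gripper": 0}, {"travel": [0, 0, 0], "twist": [0, 0, 0], "gripper": 0}, {"travel": [0, 0, 0], "twist": [0, 0, 0], "gripper": 0}]'

```text
time_s: 3.78
tcp_pos: [0.6735, -0.0815, 0.0803]
eef_rot: [0.894, -0.448, 0.001, -0.0]
ft_force: [0.9, 0.6, 4.8]
gripper_width: 0.0272
gripper_force: 62.8
```

Request:
play_rows --deltas '[{"travel": [0, 0, 0.002], "twist": [0, 0, 0], "gripper": 0}, {"travel": [0, 0, 0], "twist": [0, 0, 0], "gripper": 0}, {"travel": [0, 0, 0], "twist": [0, 0, -0.15], "gripper": 0}, {"travel": [0, 0, 0], "twist": [0, 0, -0.15], "gripper": 0}, {"travel": [0, 0, 0], "twist": [0, 0, -0.15], "gripper": 0}, {"travel": [0, 0, 0], "twist": [0, 0, -0.15], "gripper": 0}]'

```text
time_s: 4.53
tcp_pos: [0.674, -0.0815, 0.0786]
eef_rot: [0.987, -0.162, 0.001, -0.0]
ft_force: [1.9, 0.2, 9.0]
gripper_width: 0.0271
gripper_force: 63.3
```

Request:
play_rows --deltas '[{"travel": [0, 0, 0], "twist": [0, 0, -0.15], "gripper": 0}, {"travel": [0, 0, 0], "twist": [0, 0, -0.15], "gripper": 0}, {"travel": [0, 0, 0], "twist": [0, 0, -0.1], "gripper": 0}, {"travel": [0, 0, 0], "twist": [0, 0, 0], "gripper": 0}, {"travel": [0, 0, -0.005], "twist": [0, 0, 0], "gripper": 0}, {"travel": [0, 0, -0.005], "twist": [0, 0, 0], "gripper": 0}]'

```text
time_s: 5.28
tcp_pos: [0.6731, -0.0814, 0.0879]
eef_rot: [0.999, 0.035, 0.0, 0.0]
ft_force: [1.5, -0.0, 0.3]
gripper_width: 0.0272
gripper_force: 62.1
```

Run:
```python
from h import *
st=telemetry.observe(); print(st["ft_force"],st["moment"],st["gripper_width"]); go(.6735,-.0815,.17,4.3)
```

```text
[ 1.46148279 -0.02026563  0.2559394 ] [-0.04751386 -0.24019457 -0.01799551] 0.027157641921792465
at [ 0.6731 -0.0814  0.0879] psi 4.05 tilt [ 0.0009 -0.0001] -> travel [ 0.0005  0.0002 -0.0821] twist -0.0044 j6 1.34 t 5.28
```

Request:
play_rows --deltas '[{"travel": [0, 0, -0.052], "twist": [0, 0, 0], "gripper": 0}, {"travel": [0, 0, -0.052], "twist": [0, 0, 0], "gripper": 0}, {"travel": [0, 0, -0.052], "twist": [0, 0, 0], "gripper": 0}, {"travel": [-0.0189, 0.0488, 0], "twist": [0, 0, 0], "gripper": 0}, {"travel": [-0.0189, 0.0488, 0], "twist": [0, 0, 0], "gripper": 0}, {"travel": [-0.0189, 0.0488, 0], "twist": [0, 0, 0], "gripper": 0}, {"travel": [-0.0189, 0.0488, 0], "twist": [0, 0, 0], "gripper": 0}, {"travel": [-0.0189, 0.0488, 0], "twist": [0, 0, 0], "gripper": 0}, {"travel": [-0.0189, 0.0488, 0], "twist": [0, 0, 0], "gripper": 0}, {"travel": [0, 0, 0], "twist": [0, 0, 0], "gripper": 0}]'

```text
time_s: 6.52
tcp_pos: [0.5782, -0.3847, 0.2427]
eef_rot: [0.999, 0.033, -0.001, 0.0]
ft_force: [0.3, 0.2, -2.7]
gripper_width: 0.0273
gripper_force: 61.9
```

Run:
```python
from h import *
go(.5805,-.3816,.05,4.3)
C,im,d=grab("wrist"); save("pics/w2.png",im); X=cloud(C,d); np.savez("w2.npz",X=X,im=im)
for n,c in dict(l1=(.4465,-.164),l2=(.4367,-.2645),l3=(.4485,-.3965)).items(): rect(n,X,.069,.085,c,.045)
rect("tray",X,.02,.035,(.58,-.38),.13)
C,im,d=grab("top"); X=cloud(C,d);
for n,c in dict(l1=(.4465,-.164),l2=(.4367,-.2645),l3=(.4485,-.3965)).items(): rect(n,X,.065,.085,c,.045)
```

```text
at [ 0.5782 -0.3847  0.2427] psi 3.84 tilt [-0.0013 -0.0001] -> travel [ 0.0028 -0.003   0.1927] twist -0.0081 j6 0.87 t 6.53
l1 1161 ctr [ 449.4 -166. ] size [29.5 61.4] dir 160.2 medz 0.0754
l2 405 ctr [ 444.  -259.5] size [42.3 29.1] dir 35.8 medz 0.0752
l3 0 ctr [0. 0.] size [0. 0.] dir 0.0 medz nan
tray 1900 ctr [ 616.5 -379.5] size [180.4 190.7] dir 93.0 medz 0.029
l1 191 ctr [ 446.8 -164.1] size [28.3 58.8] dir 161.2 medz 0.0769
l2 118 ctr [ 445.4 -258.4] size [36.9 28.6] dir 38.4 medz 0.0755
l3 0 ctr [0. 0.] size [0. 0.] dir 0.0 medz nan
  return _methods._mean(a, axis=axis, dtype=dtype,
  ret = ret.dtype.type(ret / rcount)
```

Request:
play_rows --deltas '[{"travel": [0.0028, -0.003, 0.05], "twist": [0, 0, 0], "gripper": 0}, {"travel": [0, 0, 0.05], "twist": [0, 0, 0], "gripper": 0}, {"travel": [0, 0, 0.05], "twist": [0, 0, 0], "gripper": 0}, {"travel": [0, 0, 0.032], "twist": [0, 0, 0], "gripper": 0}, {"travel": [0, 0, 0.01], "twist": [0, 0, 0], "gripper": 0}, {"travel": [0, 0, 0], "twist": [0, 0, 0], "gripper": 0}, {"travel": [0, 0, 0], "twist": [0, 0, 0], "gripper": 0.6}, {"travel": [0, 0, 0], "twist": [0, 0, 0], "gripper": 0.9}, {"travel": [0, 0, -0.03], "twist": [0, 0, 0], "gripper": 1}, {"travel": [0, 0, -0.05], "twist": [0, 0, 0], "gripper": 1}]'

```text
time_s: 7.88
tcp_pos: [0.582, -0.3777, 0.1316]
eef_rot: [0.999, 0.035, -0.001, -0.001]
ft_force: [1.3, -0.1, 0.4]
gripper_width: 0.085
gripper_force: 0.0
```

Run:
```python
from h import *
go(.4485,-.3965,.2,31.5)
```

```text
at [ 0.582  -0.3777  0.1316] psi 4.04 tilt [-0.0017  0.0013] -> travel [-0.1346  0.0092 -0.0682] twist -0.4793 j6 0.88 t 7.88
```

Request:
play_rows --deltas '[{"travel": [-0.045, 0.003, -0.023], "twist": [0, 0, 0], "gripper": 1}, {"travel": [-0.045, 0.003, -0.023], "twist": [0, 0, 0], "gripper": 1}, {"travel": [-0.0446, 0.0032, -0.023], "twist": [0, 0, 0], "gripper": 1}, {"travel": [0, 0, 0], "twist": [0, 0, -0.16], "gripper": 1}, {"travel": [0, 0, 0], "twist": [0, 0, -0.16], "gripper": 1}, {"travel": [0, 0, 0], "twist": [0, 0, -0.16], "gripper": 1}, {"travel": [0, 0, 0], "twist": [0, 0, 0], "gripper": 1}]'

```text
time_s: 8.75
tcp_pos: [0.4493, -0.3971, 0.2012]
eef_rot: [0.962, 0.271, 0.0, 0.001]
ft_force: [-0.6, 0.5, -1.5]
gripper_width: 0.085
gripper_force: 0.0
```

Run:
```python
from h import *
C,im,d=grab("top"); X=cloud(C,d); save("pics/t2.png",im[120:300,300:480])
rect("old",X,.065,.095,(.58,-.38),.06)
C,im,d=grab("wrist"); save("pics/w3.png",im); X=cloud(C,d)
rect("old w",X,.065,.095,(.58,-.38),.06)
rect("l3",X,.069,.085,(.4485,-.3965),.055)
go(.4485,-.3965,.041,31.5)
```

```text
old 217 ctr [ 583.2 -377.3] size [62.2 30.1] dir 3.9 medz 0.0802
old w 2977 ctr [ 584.3 -377. ] size [60.3 29. ] dir 3.8 medz 0.0797
l3 2031 ctr [ 447.4 -396.7] size [59.9 28.3] dir 32.9 medz 0.0758
at [ 0.4493 -0.397   0.2009] psi 31.32 tilt [ 0.0006 -0.0006] -> travel [-0.0005 -0.001   0.1599] twist -0.0032 j6 0.25 t 8.85
```

View pics/w3.png

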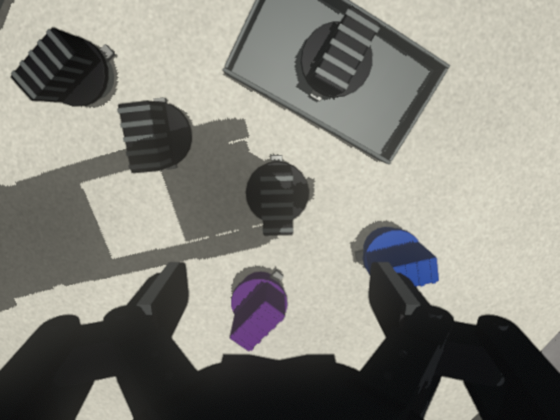

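The wrist view shows the spent lamp settled in the tray at (348,60), lamp l3 below the gripper at (278,195), and purple and blue clear of the fingers. Grip l3.

Request:
play_rows --deltas '[{"travel": [-0.0011, -0.0013, 0.05], "twist": [0, 0, -0.02], "gripper": 1}, {"travel": [0, 0, 0.05], "twist": [0, 0, 0], "gripper": 1}, {"travel": [0, 0, 0.04], "twist": [0, 0, 0], "gripper": 1}, {"travel": [0, 0, 0.0175], "twist": [0, 0, 0], "gripper": 1}, {"travel": [0, 0, 0], "twist": [0, 0, 0], "gripper": 0}, {"travel": [0, 0, 0], "twist": [0, 0, 0], "gripper": 0}, {"travel": [0, 0, 0], "twist": [0, 0, 0], "gripper": 0}, {"travel": [0, 0, 0], "twist": [0, 0, 0], "gripper": 0}, {"travel": [0, 0, -0.04], "twist": [0, 0, 0], "gripper": 0}, {"travel": [0, 0, -0.06], "twist": [0, 0, 0], "gripper": 0}]'

```text
time_s: 10.1
tcp_pos: [0.4468, -0.3956, 0.1433]
eef_rot: [0.96, 0.281, -0.001, -0.001]
ft_force: [0.5, -0.6, -2.4]
gripper_width: 0.0271
gripper_force: 59.9
```

Run:
```python
from h import *
go(.6735,-.0815,.25,4.2)
```

```text
at [ 0.4468 -0.3956  0.1433] psi 32.68 tilt [-0.0018  0.0018] -> travel [ 0.3604 -0.1422 -0.1066] twist 0.4971 j6 0.22 t 10.1
```

Request:
play_rows --deltas '[{"travel": [0, 0, -0.0535], "twist": [0, 0, 0], "gripper": 0}, {"travel": [0, 0, -0.0535], "twist": [0, 0, 0], "gripper": 0}, {"travel": [0.0515, -0.0203, 0], "twist": [0, 0, 0], "gripper": 0}, {"travel": [0.0515, -0.0203, 0], "twist": [0, 0, 0], "gripper": 0}, {"travel": [0.0515, -0.0203, 0], "twist": [0, 0, 0], "gripper": 0}, {"travel": [0.0515, -0.0203, 0], "twist": [0, 0, 0], "gripper": 0}, {"travel": [0.0515, -0.0203, 0], "twist": [0, 0, 0], "gripper": 0}, {"travel": [0.0515, -0.0203, 0], "twist": [0, 0, 0], "gripper": 0}, {"travel": [0.0515, -0.0203, 0], "twist": [0, 0, 0], "gripper": 0}]'

```text
time_s: 11.22
tcp_pos: [0.675, -0.0804, 0.2507]
eef_rot: [0.96, 0.281, 0.0, 0.0]
ft_force: [0.2, -0.1, -1.0]
gripper_width: 0.0269
gripper_force: 60.0
```

Request:
play_rows --deltas '[{"travel": [0, 0, 0], "twist": [0, 0, 0.166], "gripper": 0}, {"travel": [0, 0, 0], "twist": [0, 0, 0.166], "gripper": 0}, {"travel": [0, 0, 0], "twist": [0, 0, 0.166], "gripper": 0}, {"travel": [0, 0, 0.05], "twist": [0, 0, 0], "gripper": 0}, {"travel": [0, 0, 0.04], "twist": [0, 0, 0], "gripper": 0}, {"travel": [0, 0, 0], "twist": [0, 0, 0], "gripper": 0}]'

```text
time_s: 11.98
tcp_pos: [0.6721, -0.0817, 0.1577]
eef_rot: [0.999, 0.036, -0.002, -0.001]
ft_force: [0.1, 0.4, -2.0]
gripper_width: 0.0273
gripper_force: 59.8
```

```bash
cat > look.py <<'E'
from h import *
import sys
go(.6738,-.0815,.1,4.2); print(telemetry.observe()["ft_force"])
C,im,d=grab("wrist"); save(f"pics/{sys.argv[1]}.png",im); X=cloud(C,d)
p=telemetry.observe()["tcp_pos"]
Q=X.reshape(-1,3); m=(np.hypot(*(Q[:,:2]-p[:2]).T)<.05)&(Q[:,2]>p[2]+.005); print("bar z",np.nanmedian(Q[m,2]))
rect("bar",X,p[2]+.02,p[2]+.045,p[:2],.045)
C,im,d=grab("top"); X=cloud(C,d)
hsv=cv2.cvtColor(im,cv2.COLOR_RGB2HSV); m=cv2.inRange(hsv,(12,120,80),(35,255,255)); m[:150]=0
n,l,s,c=cv2.connectedComponentsWithStats(m)
for i in range(1,n):
    if s[i,4]>20: zz=np.nanmedian(X[l==i][:,2]); print("yel",s[i,4],np.round(zz,4),np.round(onplane(C,c[i],zz)[0],4))
E
python3 look.py w4
```

```text
at [ 0.6721 -0.0817  0.1577] psi 4.16 tilt [-0.0049  0.0008] -> travel [0.0019 0.     0.0576] twist -0.0008 j6 1.33 t 11.97
[ 0.06981558  0.38654668 -1.961104  ]
bar z 0.2282820867499342
bar 11452 ctr [679.6 -77.9] size [67.9 66.2] dir 55.2 medz 0.1891
yel 97 0.049 [0.6567 0.1373 0.049 ]
```

View pics/w4.png

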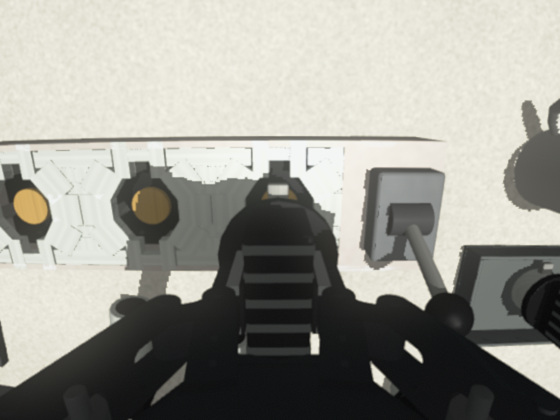

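The wrist view shows the held lamp at (278,260). Its visible lug at (277,188) is in line with the socket slot at (278,165). I'll lower it in.

Request:
play_rows --deltas '[{"travel": [0.0015, 0, 0.02], "twist": [0, 0, 0], "gripper": 0}, {"travel": [0, 0, 0.02], "twist": [0, 0, 0], "gripper": 0}, {"travel": [0, 0, 0.01], "twist": [0, 0, 0], "gripper": 0}, {"travel": [0, 0, 0.01], "twist": [0, 0, 0], "gripper": 0}, {"travel": [0, 0, 0.005], "twist": [0, 0, 0], "gripper": 0}, {"travel": [0, 0, 0], "twist": [0, 0, 0], "gripper": 0}]'

```text
time_s: 12.82
tcp_pos: [0.6756, -0.0819, 0.0945]
eef_rot: [0.999, 0.036, -0.0, -0.0]
ft_force: [-0.2, -0.3, -1.7]
gripper_width: 0.0277
gripper_force: 60.0
```

Request:
play_rows --deltas '[{"travel": [-0.0012, 0, 0.003], "twist": [0, 0, 0], "gripper": 0}, {"travel": [0, 0, 0.004], "twist": [0, 0, 0], "gripper": 0}, {"travel": [0, 0, 0.004], "twist": [0, 0, 0], "gripper": 0}, {"travel": [0, 0, 0.003], "twist": [0, 0, 0], "gripper": 0}, {"travel": [0, 0, 0], "twist": [0, 0, 0], "gripper": 0}]'

```text
time_s: 13.45
tcp_pos: [0.6748, -0.082, 0.0809]
eef_rot: [0.999, 0.036, 0.0, 0.0]
ft_force: [0.4, 0.1, 6.1]
gripper_width: 0.0273
gripper_force: 61.1
```

Request:
play_rows --deltas '[{"travel": [0, 0, 0.0015], "twist": [0, 0, 0], "gripper": 0}, {"travel": [0, 0, 0.0015], "twist": [0, 0, 0], "gripper": 0}, {"travel": [0, 0, 0], "twist": [0, 0, 0], "gripper": 0}]'

```text
time_s: 13.82
tcp_pos: [0.6749, -0.082, 0.0789]
eef_rot: [0.999, 0.036, 0.001, 0.0]
ft_force: [-3.5, 0.7, 15.9]
gripper_width: 0.0272
gripper_force: 62.1
```

Request:
play_rows --deltas '[{"travel": [-0.0008, 0, -0.0003], "twist": [0, 0, 0.13], "gripper": 0}, {"travel": [0, 0, 0], "twist": [0, 0, 0.15], "gripper": 0}, {"travel": [0, 0, 0], "twist": [0, 0, 0.15], "gripper": 0}, {"travel": [0, 0, 0], "twist": [0, 0, 0.15], "gripper": 0}, {"travel": [0, 0, 0], "twist": [0, 0, 0.15], "gripper": 0}, {"travel": [0, 0, 0], "twist": [0, 0, 0.15], "gripper": 0}, {"travel": [0, 0, 0], "twist": [0, 0, 0.15], "gripper": 0}, {"travel": [0, 0, 0], "twist": [0, 0, 0.03], "gripper": 0}, {"travel": [0, 0, 0], "twist": [0, 0, 0], "gripper": 0}]'

```text
time_s: 14.95
tcp_pos: [0.6737, -0.0828, 0.0788]
eef_rot: [0.881, -0.474, 0.0, 0.0]
ft_force: [-3.3, -5.0, 12.2]
gripper_width: 0.0268
gripper_force: 62.1
```

Run:
```python
from h import *
go(.6738,-.0815,.0789,-55.8); s=telemetry.observe(); print(s["ft_force"],s["moment"])
```

```text
at [ 0.6737 -0.0828  0.0788] psi -56.54 tilt [ 0.0002 -0.0011] -> travel [-0.001  -0.0008 -0.0001] twist -0.0129 j6 2.39 t 14.95
[-3.33704716 -4.98948575 12.18482043] [-1.00053836  0.83120109  0.79508684]
```

Request:
play_rows --deltas '[{"travel": [0, 0, -0.002], "twist": [0, 0, 0], "gripper": 0}, {"travel": [0, 0, 0], "twist": [0, 0, 0], "gripper": 0.5}, {"travel": [0, 0, 0], "twist": [0, 0, 0], "gripper": 1}, {"travel": [0, 0, 0], "twist": [0, 0, 0], "gripper": 1}, {"travel": [0, 0, -0.05], "twist": [0, 0, 0], "gripper": 1}, {"travel": [0, 0, -0.06], "twist": [0, 0, 0], "gripper": 1}, {"travel": [0, 0, -0.04], "twist": [0, 0, 0], "gripper": 1}, {"travel": [0, 0, 0], "twist": [0, 0, 0], "gripper": 1}]'

```text
time_s: 15.95
tcp_pos: [0.6755, -0.0822, 0.234]
eef_rot: [0.881, -0.474, 0.003, -0.001]
ft_force: [0.1, 0.6, -0.7]
gripper_width: 0.0854
gripper_force: 0.0
```

Run:
```python
from h import *
C,im,d=grab("wrist"); X=cloud(C,d); rect("lampbar",X,.095,.13,(.673,-.082),.05)
C,im,d=grab("top"); X=cloud(C,d); rect("l2",X,.065,.085,(.4367,-.2645),.06);rect("l1",X,.065,.085,(.4465,-.164),.06)
go(.4367,-.2645,.2,35.9)
```

```text
lampbar 2144 ctr [672.9 -81.6] size [28.5 60.1] dir 123.9 medz 0.1127
l2 192 ctr [ 436.8 -265.1] size [57.8 29.7] dir 35.8 medz 0.0767
l1 190 ctr [ 447.  -164.4] size [28.2 59.1] dir 160.1 medz 0.0763
at [ 0.6736 -0.0819  0.2301] psi -56.57 tilt [0.0003 0.    ] -> travel [0.0219 0.2983 0.03  ] twist -1.6139 j6 2.39 t 16.05
```

Request:
play_rows --deltas '[{"travel": [0.0044, 0.0597, 0.006], "twist": [0, 0, 0], "gripper": 1}, {"travel": [0.0044, 0.0597, 0.006], "twist": [0, 0, 0], "gripper": 1}, {"travel": [0.0044, 0.0597, 0.006], "twist": [0, 0, 0], "gripper": 1}, {"travel": [0.0044, 0.0597, 0.006], "twist": [0, 0, 0], "gripper": 1}, {"travel": [0.0044, 0.0597, 0.006], "twist": [0, 0, 0], "gripper": 1}, {"travel": [0, 0, 0], "twist": [0, 0, -0.1793], "gripper": 1}, {"travel": [0, 0, 0], "twist": [0, 0, -0.1793], "gripper": 1}, {"travel": [0, 0, 0], "twist": [0, 0, -0.1793], "gripper": 1}, {"travel": [0, 0, 0], "twist": [0, 0, -0.1793], "gripper": 1}, {"travel": [0, 0, 0], "twist": [0, 0, -0.1793], "gripper": 1}]'

```text
time_s: 17.3
tcp_pos: [0.4359, -0.2643, 0.1987]
eef_rot: [0.999, -0.043, -0.001, -0.001]
ft_force: [-0.3, -0.1, -0.1]
gripper_width: 0.0853
gripper_force: 0.0
```

Request:
play_rows --deltas '[{"travel": [0, 0, 0], "twist": [0, 0, -0.1793], "gripper": 1}, {"travel": [0, 0, 0], "twist": [0, 0, -0.1793], "gripper": 1}, {"travel": [0, 0, 0], "twist": [0, 0, -0.1793], "gripper": 1}, {"travel": [0, 0, 0], "twist": [0, 0, -0.1793], "gripper": 1}, {"travel": [0, 0, 0], "twist": [0, 0, 0], "gripper": 1}]'

```text
time_s: 17.92
tcp_pos: [0.436, -0.2644, 0.199]
eef_rot: [0.952, 0.308, -0.001, -0.001]
ft_force: [0.6, 0.3, 0.9]
gripper_width: 0.0852
gripper_force: 0.0
```

Run:
```python
from h import *
C,im,d=grab("wrist"); X=cloud(C,d); rect("l2",X,.069,.085,(.4368,-.2648),.055)
go(.4368,-.2648,.0435,35.9)
```

```text
l2 2071 ctr [ 436.7 -264.9] size [60.  28.5] dir 36.0 medz 0.0758
at [ 0.4361 -0.2644  0.1991] psi 35.65 tilt [-0.0016  0.0011] -> travel [0.0004 0.001  0.1556] twist -0.0044 j6 0.34 t 17.98
```

Request:
play_rows --deltas '[{"travel": [0.0005, 0.001, 0.05], "twist": [0, 0, 0], "gripper": 1}, {"travel": [0, 0, 0.05], "twist": [0, 0, 0], "gripper": 1}, {"travel": [0, 0, 0.04], "twist": [0, 0, 0], "gripper": 1}, {"travel": [0, 0, 0.0155], "twist": [0, 0, 0], "gripper": 1}, {"travel": [0, 0, 0], "twist": [0, 0, 0], "gripper": 0}, {"travel": [0, 0, 0], "twist": [0, 0, 0], "gripper": 0}, {"travel": [0, 0, 0], "twist": [0, 0, 0], "gripper": 0}, {"travel": [0, 0, 0], "twist": [0, 0, 0], "gripper": 0}, {"travel": [0, 0, -0.06], "twist": [0, 0, 0], "gripper": 0}, {"travel": [0, 0, -0.06], "twist": [0, 0, 0], "gripper": 0}]'

```text
time_s: 19.23
tcp_pos: [0.4372, -0.2651, 0.1662]
eef_rot: [0.951, 0.308, -0.0, -0.0]
ft_force: [1.4, -0.8, -2.4]
gripper_width: 0.0271
gripper_force: 60.7
```

Run:
```python
from h import *
go(.6651,.0279,.165,4.2)
```

```text
at [ 0.4372 -0.2651  0.1662] psi 35.87 tilt [-0.0009  0.0006] -> travel [ 0.3563 -0.1039  0.0011] twist 0.5527 j6 0.34 t 19.23
```

Request:
play_rows --deltas '[{"travel": [0.0509, -0.0148, 0], "twist": [0, 0, 0], "gripper": 0}, {"travel": [0.0509, -0.0148, 0], "twist": [0, 0, 0], "gripper": 0}, {"travel": [0.0509, -0.0148, 0], "twist": [0, 0, 0], "gripper": 0}, {"travel": [0.0509, -0.0148, 0], "twist": [0, 0, 0], "gripper": 0}, {"travel": [0.0509, -0.0148, 0], "twist": [0, 0, 0], "gripper": 0}, {"travel": [0.0509, -0.0148, 0], "twist": [0, 0, 0], "gripper": 0}, {"travel": [0.0509, -0.0148, 0], "twist": [0, 0, 0], "gripper": 0}]'

```text
time_s: 20.1
tcp_pos: [0.6665, 0.029, 0.1653]
eef_rot: [0.951, 0.308, 0.0, 0.0]
ft_force: [1.0, -0.7, -1.9]
gripper_width: 0.0273
gripper_force: 60.6
```

Request:
play_rows --deltas '[{"travel": [0, 0, 0], "twist": [0, 0, 0.1842], "gripper": 0}, {"travel": [0, 0, 0], "twist": [0, 0, 0.1842], "gripper": 0}, {"travel": [0, 0, 0], "twist": [0, 0, 0.1842], "gripper": 0}, {"travel": [0, 0, 0], "twist": [0, 0, 0], "gripper": 0}, {"travel": [0, 0, 0], "twist": [0, 0, 0], "gripper": 0}, {"travel": [0, 0, 0], "twist": [0, 0, 0], "gripper": 0}]'

```text
time_s: 20.85
tcp_pos: [0.6656, 0.0274, 0.1648]
eef_rot: [0.999, 0.038, 0.0, -0.0]
ft_force: [-0.4, 0.1, -1.5]
gripper_width: 0.0273
gripper_force: 60.7
```

Run:
```python
from h import *
go(.6651,.0279,.1,4.2)
```

```text
at [0.6656 0.0274 0.1648] psi 4.37 tilt [0.0001 0.    ] -> travel [-0.0005 -0.0006  0.0648] twist 0.0029 j6 1.49 t 20.85
```

Request:
play_rows --deltas '[{"travel": [-0.0004, -0.0005, 0.03], "twist": [0, 0, 0], "gripper": 0}, {"travel": [0, 0, 0.02], "twist": [0, 0, 0], "gripper": 0}, {"travel": [0, 0, 0.01], "twist": [0, 0, 0], "gripper": 0}, {"travel": [0, 0, 0.01], "twist": [0, 0, 0], "gripper": 0}, {"travel": [0, 0, 0.004], "twist": [0, 0, 0], "gripper": 0}, {"travel": [0, 0, 0.004], "twist": [0, 0, 0], "gripper": 0}, {"travel": [0, 0, 0.003], "twist": [0, 0, 0], "gripper": 0}, {"travel": [0, 0, 0], "twist": [0, 0, 0], "gripper": 0}]'

```text
time_s: 21.85
tcp_pos: [0.6654, 0.0279, 0.0839]
eef_rot: [0.999, 0.037, 0.0, 0.0]
ft_force: [-1.3, 0.6, 3.8]
gripper_width: 0.0272
gripper_force: 61.6
```

Request:
play_rows --deltas '[{"travel": [0, 0, 0.002], "twist": [0, 0, 0], "gripper": 0}, {"travel": [0, 0, 0.0022], "twist": [0, 0, 0], "gripper": 0}, {"travel": [0, 0, 0], "twist": [0, 0, 0.13], "gripper": 0}, {"travel": [0, 0, 0], "twist": [0, 0, 0.15], "gripper": 0}, {"travel": [0, 0, 0], "twist": [0, 0, 0.15], "gripper": 0}, {"travel": [0, 0, 0], "twist": [0, 0, 0.15], "gripper": 0}, {"travel": [0, 0, 0], "twist": [0, 0, 0.15], "gripper": 0}, {"travel": [0, 0, 0], "twist": [0, 0, 0.15], "gripper": 0}, {"travel": [0, 0, 0], "twist": [0, 0, 0.15], "gripper": 0}, {"travel": [0, 0, 0], "twist": [0, 0, 0.03], "gripper": 0}]'

```text
time_s: 23.1
tcp_pos: [0.6654, 0.027, 0.0802]
eef_rot: [0.88, -0.474, 0.001, 0.0]
ft_force: [-4.7, -6.9, 13.7]
gripper_width: 0.0272
gripper_force: 63.5
```

Run:
```python
from h import *
go(.6651,.0279,.0789,-55.8); s=telemetry.observe(); print(s["ft_force"],s["moment"])
```

```text
at [0.6654 0.027  0.0802] psi -56.62 tilt [ 0.0005 -0.0012] -> travel [-0.0009 -0.0003  0.0013] twist -0.0144 j6 2.56 t 23.1
[-4.6644456  -6.92403924 13.66207812] [-1.2608745   1.1721954   1.27125285]
```

Turned to the stop; release and rise.

Request:
play_rows --deltas '[{"travel": [0, 0, -0.002], "twist": [0, 0, 0], "gripper": 0}, {"travel": [0, 0, 0], "twist": [0, 0, 0], "gripper": 0.5}, {"travel": [0, 0, 0], "twist": [0, 0, 0], "gripper": 1}, {"travel": [0, 0, 0], "twist": [0, 0, 0], "gripper": 1}, {"travel": [0, 0, -0.05], "twist": [0, 0, 0], "gripper": 1}, {"travel": [0, 0, -0.06], "twist": [0, 0, 0], "gripper": 1}, {"travel": [0, 0, 0], "twist": [0, 0, 0], "gripper": 1}]'

```text
time_s: 23.98
tcp_pos: [0.668, 0.028, 0.1966]
eef_rot: [0.881, -0.473, 0.004, -0.002]
ft_force: [-0.3, 0.4, -0.3]
gripper_width: 0.0852
gripper_force: 0.0
```

Run:
```python
from h import *
C,im,d=grab("wrist"); X=cloud(C,d); rect("lampbar",X,.095,.13,(.665,.028),.05)
C,im,d=grab("top"); X=cloud(C,d); rect("l1",X,.065,.085,(.4465,-.164),.06);rect("t1",X,.02,.06,(.4738,.0692),.08);rect("t2",X,.02,.06,(.4477,-.0349),.08)
go(.447,-.1643,.2,-19.8)
```

```text
lampbar 2817 ctr [664.5  28.2] size [28.4 60. ] dir 124.1 medz 0.1126
l1 194 ctr [ 447.  -164.2] size [28.4 59.3] dir 161.3 medz 0.0763
t1 0 ctr [0. 0.] size [0. 0.] dir 0.0 medz nan
t2 539 ctr [448.1 -35. ] size [ 43.3 136.6] dir 176.3 medz 0.0418
at [0.6654 0.028  0.1921] psi -56.51 tilt [0.0013 0.0001] -> travel [ 0.0398  0.2883 -0.0082] twist -0.6407 j6 2.55 t 24.07
  return _methods._mean(a, axis=axis, dtype=dtype,
  ret = ret.dtype.type(ret / rcount)
```

Request:
play_rows --deltas '[{"travel": [0.008, 0.0577, 0], "twist": [0, 0, 0], "gripper": 1}, {"travel": [0.008, 0.0577, 0], "twist": [0, 0, 0], "gripper": 1}, {"travel": [0.008, 0.0577, 0], "twist": [0, 0, 0], "gripper": 1}, {"travel": [0.008, 0.0577, 0], "twist": [0, 0, 0], "gripper": 1}, {"travel": [0.008, 0.0577, 0], "twist": [0, 0, 0], "gripper": 1}, {"travel": [0, 0, 0], "twist": [0, 0, -0.1615], "gripper": 1}, {"travel": [0, 0, 0], "twist": [0, 0, -0.1615], "gripper": 1}, {"travel": [0, 0, 0], "twist": [0, 0, -0.1615], "gripper": 1}, {"travel": [0, 0, 0], "twist": [0, 0, -0.1615], "gripper": 1}, {"travel": [0, 0, 0], "twist": [0, 0, 0], "gripper": 1}]'

```text
time_s: 25.32
tcp_pos: [0.4459, -0.1643, 0.1904]
eef_rot: [0.985, -0.17, -0.001, -0.0]
ft_force: [0.7, -0.1, -0.0]
gripper_width: 0.0855
gripper_force: 0.0
```

Run:
```python
from h import *
C,im,d=grab("wrist"); X=cloud(C,d); rect("l1",X,.069,.085,(.447,-.1643),.055)
go(.447,-.1643,.0435,-19.5)
```

```text
l1 2217 ctr [ 448.5 -165.5] size [28.5 60.2] dir 160.5 medz 0.0757
at [ 0.4461 -0.1644  0.1906] psi -19.71 tilt [-0.0016  0.0007] -> travel [ 0.0011 -0.0004  0.1471] twist -0.0036 j6 1.5 t 25.38
```

Request:
play_rows --deltas '[{"travel": [0.0015, 0, 0.05], "twist": [0, 0, 0], "gripper": 1}, {"travel": [0, 0, 0.05], "twist": [0, 0, 0], "gripper": 1}, {"travel": [0, 0, 0.03], "twist": [0, 0, 0], "gripper": 1}, {"travel": [0, 0, 0.017], "twist": [0, 0, 0], "gripper": 1}, {"travel": [0, 0, 0], "twist": [0, 0, 0], "gripper": 0}, {"travel": [0, 0, 0], "twist": [0, 0, 0], "gripper": 0}, {"travel": [0, 0, 0], "twist": [0, 0, 0], "gripper": 0}, {"travel": [0, 0, 0], "twist": [0, 0, 0], "gripper": 0}, {"travel": [0, 0, -0.06], "twist": [0, 0, 0], "gripper": 0}, {"travel": [0, 0, -0.062], "twist": [0, 0, 0], "gripper": 0}]'

```text
time_s: 26.62
tcp_pos: [0.4475, -0.1649, 0.1678]
eef_rot: [0.986, -0.17, -0.001, -0.0]
ft_force: [2.0, -0.2, -2.5]
gripper_width: 0.0274
gripper_force: 60.2
```

Run:
```python
from h import *
go(.657,.1376,.165,4.2)
```

```text
at [ 0.4475 -0.1649  0.1678] psi -19.53 tilt [-0.0013  0.0006] -> travel [ 0.0964 -0.3552  0.0027] twist -0.4141 j6 1.49 t 26.62
```

Request:
play_rows --deltas '[{"travel": [0.0138, -0.0507, 0], "twist": [0, 0, 0], "gripper": 0}, {"travel": [0.0138, -0.0507, 0], "twist": [0, 0, 0], "gripper": 0}, {"travel": [0.0138, -0.0507, 0], "twist": [0, 0, 0], "gripper": 0}, {"travel": [0.0138, -0.0507, 0], "twist": [0, 0, 0], "gripper": 0}, {"travel": [0.0138, -0.0507, 0], "twist": [0, 0, 0], "gripper": 0}, {"travel": [0.0138, -0.0507, 0], "twist": [0, 0, 0], "gripper": 0}, {"travel": [0.0138, -0.0507, 0], "twist": [0, 0, 0], "gripper": 0}]'

```text
time_s: 27.5
tcp_pos: [0.6583, 0.1387, 0.1671]
eef_rot: [0.986, -0.169, 0.0, -0.0]
ft_force: [1.4, -1.1, -1.8]
gripper_width: 0.0269
gripper_force: 60.3
```

Request:
play_rows --deltas '[{"travel": [0, 0, 0], "twist": [0, 0, -0.138], "gripper": 0}, {"travel": [0, 0, 0], "twist": [0, 0, -0.138], "gripper": 0}, {"travel": [0, 0, 0], "twist": [0, 0, -0.138], "gripper": 0}, {"travel": [0, 0, 0], "twist": [0, 0, 0], "gripper": 0}, {"travel": [0, 0, 0], "twist": [0, 0, 0], "gripper": 0}, {"travel": [0, 0, 0], "twist": [0, 0, 0], "gripper": 0}]'

```text
time_s: 28.25
tcp_pos: [0.6576, 0.1371, 0.1665]
eef_rot: [0.999, 0.036, 0.0, -0.0]
ft_force: [-0.4, -0.3, -1.1]
gripper_width: 0.0273
gripper_force: 60.4
```

Run:
```python
from h import *
go(.657,.1376,.1,4.2)
```

```text
at [0.6576 0.1371 0.1665] psi 4.1 tilt [0.0001 0.    ] -> travel [-0.0005 -0.0006  0.0665] twist -0.0017 j6 1.66 t 28.25
```

Request:
play_rows --deltas '[{"travel": [-0.0004, -0.0005, 0.03], "twist": [0, 0, 0], "gripper": 0}, {"travel": [0, 0, 0.02], "twist": [0, 0, 0], "gripper": 0}, {"travel": [0, 0, 0.012], "twist": [0, 0, 0], "gripper": 0}, {"travel": [0, 0, 0.01], "twist": [0, 0, 0], "gripper": 0}, {"travel": [0, 0, 0.004], "twist": [0, 0, 0], "gripper": 0}, {"travel": [0, 0, 0.004], "twist": [0, 0, 0], "gripper": 0}, {"travel": [0, 0, 0.003], "twist": [0, 0, 0], "gripper": 0}, {"travel": [0, 0, 0], "twist": [0, 0, 0], "gripper": 0}]'

```text
time_s: 29.25
tcp_pos: [0.6574, 0.1376, 0.0837]
eef_rot: [0.999, 0.037, 0.0, -0.0]
ft_force: [-1.7, -0.0, 4.5]
gripper_width: 0.0268
gripper_force: 61.2
```

Request:
play_rows --deltas '[{"travel": [0, 0, 0.002], "twist": [0, 0, 0], "gripper": 0}, {"travel": [0, 0, 0.0022], "twist": [0, 0, 0], "gripper": 0}, {"travel": [0, 0, 0], "twist": [0, 0, 0.13], "gripper": 0}, {"travel": [0, 0, 0], "twist": [0, 0, 0.15], "gripper": 0}, {"travel": [0, 0, 0], "twist": [0, 0, 0.15], "gripper": 0}, {"travel": [0, 0, 0], "twist": [0, 0, 0.15], "gripper": 0}, {"travel": [0, 0, 0], "twist": [0, 0, 0.15], "gripper": 0}, {"travel": [0, 0, 0], "twist": [0, 0, 0.15], "gripper": 0}, {"travel": [0, 0, 0], "twist": [0, 0, 0.15], "gripper": 0}, {"travel": [0, 0, 0], "twist": [0, 0, 0.025], "gripper": 0}]'

```text
time_s: 30.5
tcp_pos: [0.6571, 0.1374, 0.0799]
eef_rot: [0.881, -0.472, 0.0, 0.0]
ft_force: [-5.1, -3.6, 12.5]
gripper_width: 0.0272
gripper_force: 62.4
```

Run:
```python
from h import *
go(.657,.1376,.0789,-55.8); s=telemetry.observe(); print(s["ft_force"],s["moment"])
```

```text
at [0.6571 0.1374 0.0799] psi -56.35 tilt [ 0.0002 -0.0004] -> travel [-0.0003 -0.      0.001 ] twist -0.0096 j6 2.72 t 30.5
[-5.05402302 -3.63486851 12.50074102] [-0.64330067  0.80379516  0.76016295]
```

Request:
play_rows --deltas '[{"travel": [0, 0, -0.002], "twist": [0, 0, 0], "gripper": 0}, {"travel": [0, 0, 0], "twist": [0, 0, 0], "gripper": 0.5}, {"travel": [0, 0, 0], "twist": [0, 0, 0], "gripper": 1}, {"travel": [0, 0, 0], "twist": [0, 0, 0], "gripper": 1}, {"travel": [0, 0, -0.05], "twist": [0, 0, 0], "gripper": 1}, {"travel": [0, 0, -0.06], "twist": [0, 0, 0], "gripper": 1}, {"travel": [0, 0, 0], "twist": [0, 0, 0], "gripper": 1}]'

```text
time_s: 31.38
tcp_pos: [0.66, 0.1381, 0.1964]
eef_rot: [0.882, -0.471, 0.003, -0.003]
ft_force: [1.4, 0.2, -1.4]
gripper_width: 0.0854
gripper_force: 0.0
```

Run:
```python
from h import *
C,im,d=grab("wrist"); X=cloud(C,d); rect("lampbar",X,.095,.13,(.657,.138),.05)
go(.4738,.0692,.2,-4.6)
z=np.load("top0.npz"); im,d=z["im"],z["d"]; C=cam("top"); X=cloud(C,d)
Q=X[175:255,115:200].reshape(-1,3)
P=rect("plate",Q,.008,.016,(.53,.34),.14)
S=rect("stops",Q,.06,.08,(.6,.34),.2)
S=rect("Vtips",Q,.03,.045,(.53,.34),.2)
save("pics/crad.png",cv2.resize(im[175:260,110:205],None,fx=7,fy=7,interpolation=cv2.INTER_CUBIC))
g=P[:,:2]; print(len(g), np.percentile(g,[1,50,99],axis=0))
```

```text
lampbar 2837 ctr [656.7 137.2] size [28.4 60.2] dir 124.0 medz 0.1127
at [0.6585 0.1379 0.1938] psi -56.22 tilt [0.0044 0.0008] -> travel [-0.0456  0.1917 -0.0071] twist -0.901 j6 2.71 t 31.43
plate 2057 ctr [524.5 340.6] size [253.  243.2] dir 84.5 medz 0.0122
stops 170 ctr [601.2 301.7] size [ 43.3 220.4] dir 98.7 medz 0.0693
Vtips 241 ctr [541.9 339.9] size [162.1 115.4] dir 86.2 medz 0.036
2057 [[0.43047831 0.24254578]
 [0.51507906 0.33991428]
 [0.61302745 0.43627601]]
```

View pics/crad.png

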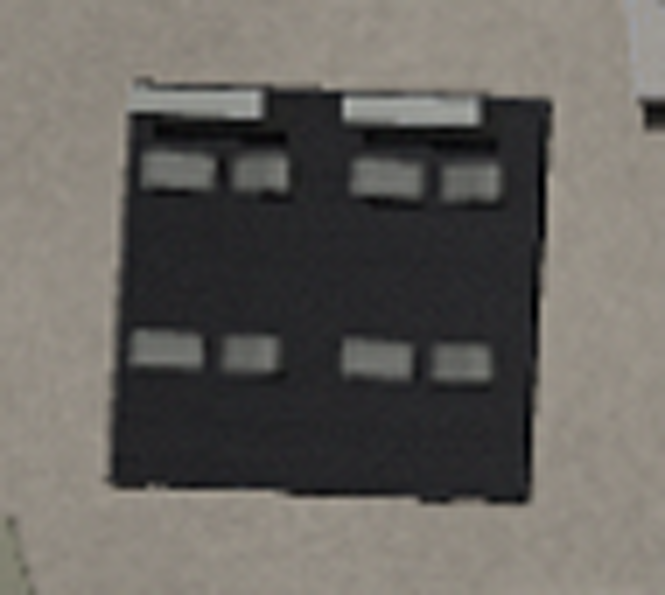

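All three lamps are locked at 124 degrees with their tops at 0.1127. The crop shows the cradle turned slightly, with stops at the top at (195,103) and (412,110) and V plates below. I'll fly over it for a close measurement.

Request:
play_rows --deltas '[{"travel": [-0.0512, 0.0039, -0.012], "twist": [0, 0, 0], "gripper": 1}, {"travel": [-0.0512, 0.0039, -0.012], "twist": [0, 0, 0], "gripper": 1}, {"travel": [-0.0512, 0.0039, -0.012], "twist": [0, 0, 0], "gripper": 1}, {"travel": [-0.0512, 0.0039, -0.012], "twist": [0, 0, 0], "gripper": 1}, {"travel": [-0.0512, 0.0039, -0.012], "twist": [0, 0, -0.158], "gripper": 1}]'

```text
time_s: 32.05
tcp_pos: [0.5023, 0.3234, 0.2512]
eef_rot: [0.922, -0.386, -0.012, -0.011]
ft_force: [0.3, 1.1, 0.5]
gripper_width: 0.0854
gripper_force: 0.0
```

Request:
play_rows --deltas '[{"travel": [0, 0, 0], "twist": [0, 0, -0.158], "gripper": 1}, {"travel": [0, 0, 0], "twist": [0, 0, -0.158], "gripper": 1}, {"travel": [0, 0, 0], "twist": [0, 0, -0.158], "gripper": 1}, {"travel": [0, 0, 0], "twist": [0, 0, -0.158], "gripper": 1}, {"travel": [0, 0, 0], "twist": [0, 0, -0.158], "gripper": 1}, {"travel": [0, 0, 0], "twist": [0, 0, 0], "gripper": 1}, {"travel": [0, 0, 0], "twist": [0, 0, 0], "gripper": 1}]'

```text
time_s: 32.92
tcp_pos: [0.5033, 0.3232, 0.2516]
eef_rot: [1.0, -0.005, -0.007, -0.015]
ft_force: [-0.6, 0.4, -0.8]
gripper_width: 0.0853
gripper_force: 0.0
```

Run:
```python
from h import *
C,im,d=grab("wrist"); save("pics/w5.png",im); X=cloud(C,d); np.savez("w5.npz",X=X,im=im,d=d)
go(.4738,.0692,.2,-4.6)
```

```text
at [0.5034 0.3233 0.2518] psi -0.48 tilt [-0.0129  0.0302] -> travel [-0.0268  0.2558  0.0444] twist 0.0719 j6 2.06 t 32.98
```

View pics/w5.png

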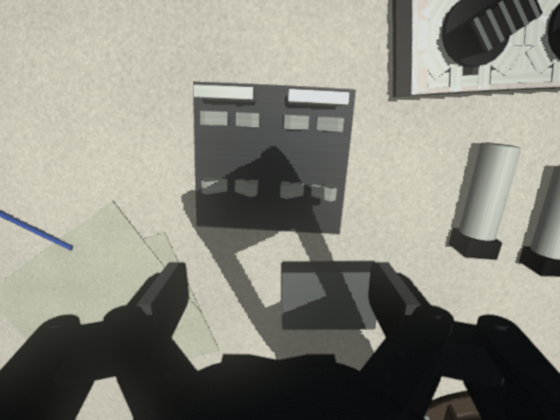

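```bash
cat >> h.py <<'E'
def go(x,y,z,a):
    st=telemetry.observe(); R=Ro.from_quat(st["eef_rot"]).as_matrix(); p=np.array(st["tcp_pos"])
    c,s=np.cos(np.radians(a)),np.sin(np.radians(a)); G=np.array([[c,s,0],[s,-c,0],[0,0,-1]])
    print("at",np.round(p,4),"psi",round(psi(st),2),"tilt",np.round(R[:2,2],4),"-> travel",np.round(R.T@(np.array([x,y,z])-p),4),"twist",np.round(Ro.from_matrix(R.T@G).as_rotvec(),4),"j6",round(st["joint_pos"][5],2),"t",round(st["time_s"],2),"F",np.round(st["ft_force"],1))
E
python3 - <<'E'
from h import *
w=np.load("w5.npz"); X=w["X"]; z=np.load("top0.npz"); T=cloud(cam("top"),z["d"])
for n,X in(("wrist",X),("top",T)):
    Q=X.reshape(-1,3)
    print(n,"bench",np.nanmedian(Q[np.abs(Q[:,2])<.006,2]))
    S=Q[(Q[:,2]>.06)&(Q[:,2]<.078)&(Q[:,0]>.55)&(Q[:,0]<.65)&(Q[:,1]>.2)&(Q[:,1]<.46)]
    for i,m in enumerate((S[:,1]<.34,S[:,1]>=.34)): rect(f" stop{i}",S[m],.06,.078)
    V=Q[(Q[:,2]>.022)&(Q[:,2]<.045)&(Q[:,0]>.45)&(Q[:,0]<.60)&(Q[:,1]>.24)&(Q[:,1]<.44)]
    for a in(0,1):
        for b in(0,1):
            m=((V[:,0]>.525)==a)&((V[:,1]>.34)==b); rect(f" V{a}{b}",V[m],.022,.045)
    P=Q[(Q[:,2]>.007)&(Q[:,2]<.017)&(Q[:,0]>.40)&(Q[:,0]<.64)&(Q[:,1]>.22)&(Q[:,1]<.46)]; rect(" plate",P,0,1)
    for c in((.4738,.0692),(.4477,-.0349)): rect(" tube",X,.03,.06,c,.085)
E
```

```text
wrist bench -0.00024049400236011536
 stop0 809 ctr [594.3 288.1] size [59.8 12.5] dir 87.0 medz 0.0697
 stop1 789 ctr [600.1 383.4] size [60.1 12.5] dir 86.1 medz 0.0695
 V00 585 ctr [487.9 294.3] size [66.2 15.6] dir 86.6 medz 0.0328
 V01 584 ctr [493.5 389.4] size [66.2 15.6] dir 86.6 medz 0.0329
 V10 648 ctr [574.4 289.7] size [65.8 27.6] dir 86.8 medz 0.0336
 V11 676 ctr [583.5 384.7] size [67.  35.1] dir 87.6 medz 0.0332
 plate 17760 ctr [521.4 340.8] size [190.6 181.7] dir 86.3 medz 0.0117
 tube 3803 ctr [472.   39.3] size [108.4 140.8] dir 174.3 medz 0.0416
 tube 1169 ctr [430.7 -14.2] size [112.7  29.2] dir 10.4 medz 0.0384
top bench 0.00042216424689544684
 stop0 84 ctr [592.6 288.2] size [57.9 12. ] dir 86.7 medz 0.0694
 stop1 84 ctr [599. 384.] size [59.7 12.7] dir 86.4 medz 0.069
 V00 88 ctr [491.  286.1] size [77.  25.5] dir 81.5 medz 0.0334
 V01 85 ctr [492.4 382.1] size [22.1 84.2] dir 91.8 medz 0.032
 V10 109 ctr [572.8 280. ] size [69.7 64.1] dir 55.8 medz 0.0317
 V11 109 ctr [577.8 385.3] size [67.9 43.9] dir 87.5 medz 0.0322
 plate 2397 ctr [520.1 339. ] size [236.3 238.9] dir 179.9 medz 0.0122
 tube 614 ctr [471.1  37.8] size [104.4 137.4] dir 175.1 medz 0.0415
 tube 601 ctr [448.7  -3.5] size [106.1 136.2] dir 178.4 medz 0.0416
```

Run:
```python
from h import *
go(.482,.0686,.18,-4.6)
```

```text
at [0.5034 0.3233 0.2518] psi -0.48 tilt [-0.0129  0.0302] -> travel [-0.0184  0.2569  0.0643] twist [-0.0296  0.0142  0.0717] j6 2.06 t 32.98 F [0.9 0.5 0.2]
```

Request:
play_rows --deltas '[{"travel": [-0.0031, 0.0428, 0.0107], "twist": [0, 0, 0], "gripper": 1}, {"travel": [-0.0031, 0.0428, 0.0107], "twist": [0, 0, 0], "gripper": 1}, {"travel": [-0.0031, 0.0428, 0.0107], "twist": [0, 0, 0], "gripper": 1}, {"travel": [-0.0031, 0.0428, 0.0107], "twist": [0, 0, 0], "gripper": 1}, {"travel": [-0.0031, 0.0428, 0.0107], "twist": [0, 0, 0], "gripper": 1}, {"travel": [-0.0031, 0.0428, 0.0107], "twist": [0, 0, 0], "gripper": 1}, {"travel": [0, 0, 0], "twist": [-0.0296, 0.0142, 0.0717], "gripper": 1}, {"travel": [0, 0, 0], "twist": [0, 0, 0], "gripper": 1}, {"travel": [0, 0, 0], "twist": [0, 0, 0], "gripper": 1}]'

```text
time_s: 34.1
tcp_pos: [0.483, 0.0692, 0.1806]
eef_rot: [0.999, -0.038, 0.0, -0.001]
ft_force: [0.0, 0.1, 0.3]
gripper_width: 0.0859
gripper_force: 0.0
```

```bash
cat > tube.py <<'E'
from h import *
import sys
c=(float(sys.argv[1]),float(sys.argv[2])); off=float(sys.argv[4]) if len(sys.argv)>4 else 0
go(c[0],c[1],.006,float(sys.argv[3]))
for n in("wrist","top"):
    C,im,d=grab(n); X=cloud(C,d)
    P=X.reshape(-1,3); m=(P[:,2]>.03)&(P[:,2]<.05)&(np.abs(P[:,1]-c[1])<.04)&(np.abs(P[:,0]-c[0])<.1); P=P[m]
    rect(n,P,.03,.05)
    a=np.radians(float(sys.argv[3])); u=(P[:,:2]-c)@[np.cos(a),np.sin(a)]; v=(P[:,:2]-c)@[-np.sin(a),np.cos(a)]
    k=P[:,2]>.04
    print("  along",np.round(np.percentile(u,[.3,99.7]),4),"ridge v far/near",np.round([np.median(v[k&(u>.02)]),np.median(v[k&(u>-.04)&(u<-.01)])],4))
    g=cv2.cvtColor(im,cv2.COLOR_RGB2GRAY).ravel()[m]
    print("  dark end u",np.round(np.median(u[g<50]),3))
E
python3 tube.py .4738 .0692 -4.6
```

```text
at [0.483  0.0692 0.1806] psi -4.34 tilt [0.0009 0.001 ] -> travel [-0.0093  0.0009  0.1746] twist [-0.0011 -0.0008  0.0046] j6 1.72 t 34.1 F [0.  0.1 0.3]
wrist 6116 ctr [474.9  70.8] size [ 43.6 141.1] dir 175.2 medz 0.0418
  along [-0.0685  0.0714] ridge v far/near [0.0017 0.0015]
  dark end u -0.055
top 104 ctr [425.5  82. ] size [24.8 39. ] dir 179.2 medz 0.0438
  along [-0.0686 -0.0298] ridge v far/near [   nan 0.0076]
  dark end u -0.052
  return _methods._mean(a, axis=axis, dtype=dtype,
  ret = ret.dtype.type(ret / rcount)
```

Request:
play_rows --deltas '[{"travel": [0, -0.0007, 0.06], "twist": [0, 0, 0.008], "gripper": 1}, {"travel": [0, 0, 0.06], "twist": [0, 0, 0], "gripper": 1}, {"travel": [0, 0, 0.04], "twist": [0, 0, 0], "gripper": 1}, {"travel": [0, 0, 0.0146], "twist": [0, 0, 0], "gripper": 1}, {"travel": [0, 0, 0], "twist": [0, 0, 0], "gripper": 0}, {"travel": [0, 0, 0], "twist": [0, 0, 0], "gripper": 0}, {"travel": [0, 0, 0], "twist": [0, 0, 0], "gripper": 0}, {"travel": [0, 0, 0], "twist": [0, 0, 0], "gripper": 0}, {"travel": [0, 0, -0.05], "twist": [0, 0, 0], "gripper": 0}, {"travel": [0, 0, -0.06], "twist": [0, 0, 0], "gripper": 0}]'

```text
time_s: 35.45
tcp_pos: [0.4824, 0.0694, 0.1176]
eef_rot: [0.999, -0.043, 0.0, -0.0]
ft_force: [0.9, -1.0, -1.9]
gripper_width: 0.042
gripper_force: 62.8
```

Run:
```python
from h import *
u=np.array([.998,-.061]); S1=np.array([.5936,.3838])
c=S1-.070*u-.008*u+.008*u; go(c[0],c[1],.117,-3.5)
```

```text
at [0.4824 0.0694 0.1176] psi -4.88 tilt [0.     0.0003] -> travel [ 0.0141 -0.3211  0.0007] twist [-0.0003  0.     -0.024 ] j6 1.74 t 35.45 F [ 0.9 -1.  -1.9]
```

Request:
play_rows --deltas '[{"travel": [0.002, -0.0459, 0], "twist": [0, 0, 0], "gripper": 0}, {"travel": [0.002, -0.0459, 0], "twist": [0, 0, 0], "gripper": 0}, {"travel": [0.002, -0.0459, 0], "twist": [0, 0, 0], "gripper": 0}, {"travel": [0.002, -0.0459, 0], "twist": [0, 0, 0], "gripper": 0}, {"travel": [0.002, -0.0459, 0], "twist": [0, 0, 0], "gripper": 0}, {"travel": [0.002, -0.0459, 0], "twist": [0, 0, 0], "gripper": 0}, {"travel": [0.002, -0.0457, 0], "twist": [0, 0, -0.024], "gripper": 0}, {"travel": [0, 0, 0], "twist": [0, 0, 0], "gripper": 0}, {"travel": [0, 0, 0], "twist": [0, 0, 0], "gripper": 0}]'

```text
time_s: 36.58
tcp_pos: [0.5238, 0.388, 0.1168]
eef_rot: [1.0, -0.03, 0.001, -0.0]
ft_force: [-0.4, -1.1, -2.8]
gripper_width: 0.0424
gripper_force: 63.2
```

Run:
```python
from h import *
u=np.array([.998,-.061]); S1=np.array([.5936,.3838])
c=S1-.070*u-.008*u+.008*u; go(c[0],c[1],.04,-3.5)
C,im,d=grab("wrist"); save("pics/w6.png",im); X=cloud(C,d)
Q=X.reshape(-1,3); S=Q[(Q[:,2]>.06)&(Q[:,2]<.078)&(Q[:,0]>.57)&(Q[:,0]<.65)&(Q[:,1]>.24)&(Q[:,1]<.46)]
for i,m in enumerate((S[:,1]<.34,S[:,1]>=.34)): rect(f" stop{i}",S[m],.06,.078)
```

```text
at [0.5238 0.388  0.1168] psi -3.47 tilt [0.0011 0.0004] -> travel [-0.0002 -0.      0.0768] twist [-0.0005 -0.0011  0.0005] j6 2.22 t 36.58 F [-0.4 -1.1 -2.8]
 stop0 2119 ctr [594.5 288.8] size [61.  12.2] dir 86.5 medz 0.0696
 stop1 2020 ctr [600.  383.8] size [59.7 10.9] dir 86.5 medz 0.0697
```

View pics/w6.png

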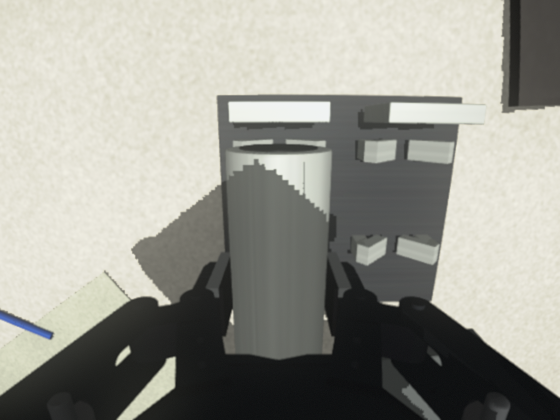

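The held tube at (278,250) is square with the cradle, the stop lies ahead at (279,111), and the second seat at (410,190) is free. I'll lower it into the V.

Request:
play_rows --deltas '[{"travel": [0, 0, 0.04], "twist": [0, 0, 0], "gripper": 0}, {"travel": [0, 0, 0.03], "twist": [0, 0, 0], "gripper": 0}, {"travel": [0, 0, 0.008], "twist": [0, 0, 0], "gripper": 0}, {"travel": [0, 0, 0.005], "twist": [0, 0, 0], "gripper": 0}, {"travel": [0, 0, 0.003], "twist": [0, 0, 0], "gripper": 0}, {"travel": [0, 0, 0], "twist": [0, 0, 0], "gripper": 0}]'

```text
time_s: 37.38
tcp_pos: [0.5248, 0.3882, 0.0314]
eef_rot: [1.0, -0.031, 0.001, -0.0]
ft_force: [1.5, -3.0, 3.1]
gripper_width: 0.0426
gripper_force: 63.6
```

Request:
play_rows --deltas '[{"travel": [0.003, 0, 0], "twist": [0, 0, 0], "gripper": 0}, {"travel": [0.0025, 0, 0], "twist": [0, 0, 0], "gripper": 0}, {"travel": [0.0015, 0, 0], "twist": [0, 0, 0], "gripper": 0}, {"travel": [0, 0, 0], "twist": [0, 0, 0], "gripper": 0}]'

```text
time_s: 37.88
tcp_pos: [0.5309, 0.3872, 0.0307]
eef_rot: [1.0, -0.031, 0.0, 0.0]
ft_force: [-2.9, -6.4, 3.6]
gripper_width: 0.0419
gripper_force: 63.7
```

Request:
play_rows --deltas '[{"travel": [0.001, 0.0004, 0], "twist": [0, 0, 0], "gripper": 0}, {"travel": [0.001, 0.0003, 0], "twist": [0, 0, 0], "gripper": 0}, {"travel": [0, 0, 0], "twist": [0, 0, 0], "gripper": 0}]'

```text
time_s: 38.25
tcp_pos: [0.5331, 0.387, 0.0306]
eef_rot: [1.0, -0.031, 0.0, -0.0]
ft_force: [-4.3, -3.6, 6.6]
gripper_width: 0.0423
gripper_force: 64.0
```

Request:
play_rows --deltas '[{"travel": [0.001, 0.0002, 0], "twist": [0, 0, 0], "gripper": 0}, {"travel": [0.001, 0, 0], "twist": [0, 0, 0], "gripper": 0}, {"travel": [0, 0, 0], "twist": [0, 0, 0], "gripper": 0}]'

```text
time_s: 38.62
tcp_pos: [0.5336, 0.3869, 0.0306]
eef_rot: [1.0, -0.031, -0.001, -0.0]
ft_force: [-14.5, 0.9, 11.5]
gripper_width: 0.0423
gripper_force: 64.6
```

Contact with the stop. Release.

Request:
play_rows --deltas '[{"travel": [0, 0, 0], "twist": [0, 0, 0], "gripper": 0.75}, {"travel": [0, 0, 0], "twist": [0, 0, 0], "gripper": 0.85}, {"travel": [0, 0, 0], "twist": [0, 0, 0], "gripper": 0.85}, {"travel": [0, 0, -0.04], "twist": [0, 0, 0], "gripper": 0.85}, {"travel": [0, 0, -0.06], "twist": [0, 0, 0], "gripper": 1}, {"travel": [0, 0, -0.05], "twist": [0, 0, 0], "gripper": 1}, {"travel": [0, 0, 0], "twist": [0, 0, 0], "gripper": 1}]'

```text
time_s: 39.5
tcp_pos: [0.5373, 0.388, 0.1846]
eef_rot: [1.0, -0.031, 0.003, -0.002]
ft_force: [0.8, -0.1, -0.4]
gripper_width: 0.0853
gripper_force: 0.0
```

```bash
cat > seat.py <<'E'
from h import *
import sys
S=np.array([[.5882,.2888],[.5939,.3838]])[int(sys.argv[1])]; u=np.array([.998,-.061]); v=np.array([.061,.998])
for n in("wrist","top"):
    C,im,d=grab(n); X=cloud(C,d); P=X.reshape(-1,3); q=P[:,:2]-S
    a,b=q@u,q@v; m=(P[:,2]>.055)&(P[:,2]<.072)&(a>-.16)&(a<.02)&(abs(b)<.035)
    k=m&(a<-.003)&(P[:,2]>.062); f=m&(a>-.06)&k; 
    top=P[:,2]>.0655
    print(n,"tube along",np.round(np.percentile(a[k],[.3,99.5]),4),"ridge lateral far/near",np.round([np.median(b[k&top&(a>-.05)]),np.median(b[k&top&(a<-.08)&(a>-.11)])],4),"top z",np.round(np.percentile(P[k,2],90),4))
    save(f"pics/s{sys.argv[1]}{n}.png",im)
E
python3 seat.py 1
python3 - <<'E'
from h import *
go(.4561,-.0355,.18,-3.8)
E
```

```text
wrist tube along [-0.1391 -0.0034] ridge lateral far/near [-0.0005 -0.0007] top z 0.067
top tube along [-0.1393 -0.0042] ridge lateral far/near [-0.0022  0.0002] top z 0.0702
at [0.5353 0.3866 0.1804] psi -3.51 tilt [0.0017 0.001 ] -> travel [-5.320e-02  4.262e-01 -2.000e-04] twist [-0.0011 -0.0016  0.005 ] j6 2.21 t 39.6 F [-0.4  0.1 -0.7]
```

View pics/s1wrist.png

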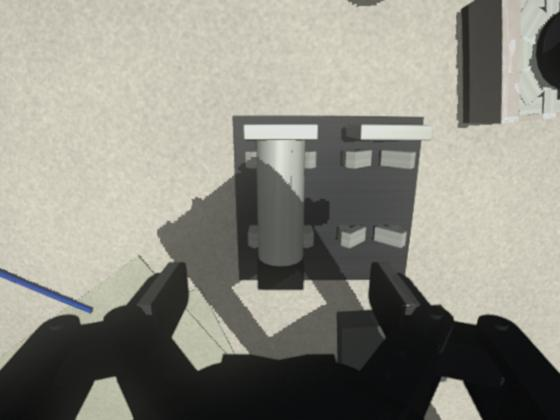

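The tube lies in the V at (280,205), home against its stop, with the top at 67 mm and the rear at 139 mm. Now the second tube.

Request:
play_rows --deltas '[{"travel": [-0.0066, 0.0533, 0], "twist": [0, 0, 0], "gripper": 1}, {"travel": [-0.0066, 0.0533, 0], "twist": [0, 0, 0], "gripper": 1}, {"travel": [-0.0066, 0.0533, 0], "twist": [0, 0, 0], "gripper": 1}, {"travel": [-0.0066, 0.0533, 0], "twist": [0, 0, 0], "gripper": 1}, {"travel": [-0.0066, 0.0533, 0], "twist": [0, 0, 0], "gripper": 1}, {"travel": [-0.0066, 0.0533, 0], "twist": [0, 0, 0], "gripper": 1}, {"travel": [-0.0066, 0.0533, 0], "twist": [0, 0, 0], "gripper": 1}, {"travel": [-0.0066, 0.0533, 0], "twist": [0, 0, 0.005], "gripper": 1}, {"travel": [0, 0, 0], "twist": [0, 0, 0], "gripper": 1}, {"travel": [0, 0, 0], "twist": [0, 0, 0], "gripper": 1}]'

```text
time_s: 40.85
tcp_pos: [0.4558, -0.0357, 0.179]
eef_rot: [0.999, -0.034, -0.0, -0.0]
ft_force: [0.1, 1.2, 0.8]
gripper_width: 0.0855
gripper_force: 0.0
```

```bash
python3 tube.py .4480 -.0350 -3.8 2>/dev/null
```

```text
at [ 0.4558 -0.0357  0.179 ] psi -3.86 tilt [-0.0008  0.0008] -> travel [-7.70e-03 -1.00e-04  1.73e-01] twist [-0.0007  0.0009 -0.001 ] j6 1.49 t 40.85 F [0.1 1.2 0.8]
wrist 6175 ctr [447.6 -36.8] size [ 44.  140.9] dir 175.8 medz 0.0418
  along [-0.07  0.07] ridge v far/near [-0.0012 -0.0013]
  dark end u -0.056
top 80 ctr [389.  -33.2] size [39.2 18. ] dir 88.8 medz 0.0443
  along [-0.0688 -0.0504] ridge v far/near [nan nan]
  dark end u -0.06
```

Request:
play_rows --deltas '[{"travel": [0, 0.0008, 0.06], "twist": [0, 0, 0.004], "gripper": 1}, {"travel": [0, 0, 0.06], "twist": [0, 0, 0], "gripper": 1}, {"travel": [0, 0, 0.038], "twist": [0, 0, 0], "gripper": 1}, {"travel": [0, 0, 0.015], "twist": [0, 0, 0], "gripper": 1}, {"travel": [0, 0, 0], "twist": [0, 0, 0], "gripper": 0}, {"travel": [0, 0, 0], "twist": [0, 0, 0], "gripper": 0}, {"travel": [0, 0, 0], "twist": [0, 0, 0], "gripper": 0}, {"travel": [0, 0, 0], "twist": [0, 0, 0], "gripper": 0}, {"travel": [0, 0, -0.05], "twist": [0, 0, 0], "gripper": 0}, {"travel": [0, 0, -0.06], "twist": [0, 0, 0], "gripper": 0}]'

```text
time_s: 42.2
tcp_pos: [0.4557, -0.0365, 0.1185]
eef_rot: [0.999, -0.035, -0.0, -0.0]
ft_force: [1.9, -0.3, -3.3]
gripper_width: 0.0424
gripper_force: 63.4
```

Run:
```python
from h import *
u=np.array([.998,-.061]); S=np.array([.5882,.2883])
c=S-.070*u; go(c[0],c[1],.117,-3.5)
```

```text
at [ 0.4557 -0.0365  0.1185] psi -4.03 tilt [-0.0002  0.0005] -> travel [ 0.0394 -0.3327  0.0017] twist [-0.0005  0.0002 -0.0092] j6 1.49 t 42.2 F [ 1.9 -0.3 -3.3]
```

Request:
play_rows --deltas '[{"travel": [0.0056, -0.0475, 0], "twist": [0, 0, 0], "gripper": 0}, {"travel": [0.0056, -0.0475, 0], "twist": [0, 0, 0], "gripper": 0}, {"travel": [0.0056, -0.0475, 0], "twist": [0, 0, 0], "gripper": 0}, {"travel": [0.0056, -0.0475, 0], "twist": [0, 0, 0], "gripper": 0}, {"travel": [0.0056, -0.0475, 0], "twist": [0, 0, 0], "gripper": 0}, {"travel": [0.0056, -0.0475, 0], "twist": [0, 0, 0], "gripper": 0}, {"travel": [0.0056, -0.0477, 0], "twist": [0, 0, -0.009], "gripper": 0}, {"travel": [0, 0, 0], "twist": [0, 0, 0], "gripper": 0}, {"travel": [0, 0, 0], "twist": [0, 0, 0], "gripper": 0}]'

```text
time_s: 43.32
tcp_pos: [0.5183, 0.2924, 0.1177]
eef_rot: [1.0, -0.03, 0.001, -0.0]
ft_force: [0.0, -0.3, -2.8]
gripper_width: 0.0419
gripper_force: 63.7
```

Run:
```python
from h import *
u=np.array([.998,-.061]); S=np.array([.5882,.2883])
c=S-.070*u; go(c[0],c[1],.04,-3.5)
```

```text
at [0.5183 0.2924 0.1177] psi -3.47 tilt [0.001  0.0004] -> travel [-0.0001 -0.0002  0.0777] twist [-0.0004 -0.001   0.0005] j6 2.09 t 43.33 F [ 0.  -0.3 -2.8]
```

Request:
play_rows --deltas '[{"travel": [0, 0, 0.04], "twist": [0, 0, 0], "gripper": 0}, {"travel": [0, 0, 0.03], "twist": [0, 0, 0], "gripper": 0}, {"travel": [0, 0, 0.008], "twist": [0, 0, 0], "gripper": 0}, {"travel": [0, 0, 0.005], "twist": [0, 0, 0], "gripper": 0}, {"travel": [0, 0, 0.0035], "twist": [0, 0, 0], "gripper": 0}, {"travel": [0, 0, 0], "twist": [0, 0, 0], "gripper": 0}]'

```text
time_s: 44.08
tcp_pos: [0.5194, 0.2927, 0.0315]
eef_rot: [1.0, -0.031, 0.001, -0.001]
ft_force: [0.4, -2.8, 0.8]
gripper_width: 0.0421
gripper_force: 63.9
```

Request:
play_rows --deltas '[{"travel": [0.003, 0, 0], "twist": [0, 0, 0], "gripper": 0}, {"travel": [0.0025, 0, 0], "twist": [0, 0, 0], "gripper": 0}, {"travel": [0.002, 0, 0], "twist": [0, 0, 0], "gripper": 0}, {"travel": [0, 0, 0], "twist": [0, 0, 0], "gripper": 0}]'

```text
time_s: 44.58
tcp_pos: [0.5252, 0.2922, 0.0314]
eef_rot: [1.0, -0.031, -0.0, -0.0]
ft_force: [-9.6, 1.6, 11.9]
gripper_width: 0.0421
gripper_force: 65.1
```

Request:
play_rows --deltas '[{"travel": [0.001, 0, -0.0005], "twist": [0, 0, 0], "gripper": 0}, {"travel": [0.001, 0, 0], "twist": [0, 0, 0], "gripper": 0}, {"travel": [0, 0, 0], "twist": [0, 0, 0], "gripper": 0}]'

```text
time_s: 44.95
tcp_pos: [0.5283, 0.2921, 0.0315]
eef_rot: [1.0, -0.031, 0.0, -0.0]
ft_force: [-4.1, -1.2, 7.4]
gripper_width: 0.0422
gripper_force: 64.4
```

It is still sliding; continue.

Request:
play_rows --deltas '[{"travel": [0.001, 0, 0], "twist": [0, 0, 0], "gripper": 0}, {"travel": [0.001, 0, 0], "twist": [0, 0, 0], "gripper": 0}, {"travel": [0, 0, 0], "twist": [0, 0, 0], "gripper": 0}]'

```text
time_s: 45.32
tcp_pos: [0.5286, 0.292, 0.0314]
eef_rot: [1.0, -0.031, -0.001, 0.0]
ft_force: [-15.4, 3.7, 14.7]
gripper_width: 0.0422
gripper_force: 65.6
```

Request:
play_rows --deltas '[{"travel": [0, 0, 0], "twist": [0, 0, 0], "gripper": 0.75}, {"travel": [0, 0, 0], "twist": [0, 0, 0], "gripper": 0.85}, {"travel": [0, 0, 0], "twist": [0, 0, 0], "gripper": 0.85}, {"travel": [0, 0, -0.04], "twist": [0, 0, 0], "gripper": 0.85}, {"travel": [0, 0, -0.06], "twist": [0, 0, 0], "gripper": 0.85}, {"travel": [0, 0, -0.06], "twist": [0, 0, 0], "gripper": 0.85}, {"travel": [0, 0, -0.05], "twist": [0, 0, 0], "gripper": 0}, {"travel": [0, 0, 0], "twist": [0, 0, 0], "gripper": 0}]'

```text
time_s: 46.32
tcp_pos: [0.5322, 0.2928, 0.2453]
eef_rot: [1.0, -0.031, 0.004, -0.002]
ft_force: [-0.5, -0.9, -0.1]
gripper_width: 0.0369
gripper_force: 0.0
```

```bash
python3 seat.py 0; python3 seat.py 1 | head -1
python3 - <<'E'
from h import *
C,im,d=grab("top"); X=cloud(C,d)
for n,c in dict(a=(.673,-.082),b=(.665,.028),c=(.657,.1375)).items(): rect(n,X,.095,.13,c,.05)
rect("old",X,.06,.095,(.58,-.38),.06)
P=rect("ball",X,.13,.18,(.65,-.177),.06); rect("lever",X,.1,.18,(.65,-.177),.08)
go(.6,-.178,.26,4.3)
E
```

```text
wrist tube along [-0.1391 -0.0037] ridge lateral far/near [-0.0001 -0.0002] top z 0.0671
top tube along [-0.138 -0.005] ridge lateral far/near [-0.0052 -0.0027] top z 0.0704
wrist tube along [-0.1383 -0.0039] ridge lateral far/near [-0.     -0.0004] top z 0.0669
a 215 ctr [671.8 -80.7] size [29.2 60.9] dir 125.0 medz 0.1129
b 224 ctr [663.2  26.7] size [29.8 60.2] dir 124.4 medz 0.113
c 221 ctr [655.4 136.4] size [31. 60.] dir 125.0 medz 0.1131
old 221 ctr [ 583.  -377.8] size [61.2 30.5] dir 3.4 medz 0.08
ball 68 ctr [ 645.  -177.7] size [25.2 24.1] dir 48.1 medz 0.1626
lever 95 ctr [ 658.1 -144. ] size [90.8 47.1] dir 86.2 medz 0.16
at [0.5294 0.2914 0.2394] psi -3.5 tilt [-0.0014 -0.0007] -> travel [ 0.0991  0.4643 -0.0203] twist [ 0.0007  0.0014 -0.1362] j6 2.09 t 46.58 F [ 0.8 -0.1 -0.3]
  return _methods._mean(a, axis=axis, dtype=dtype,
  ret = ret.dtype.type(ret / rcount)
```

View pics/s0top.png

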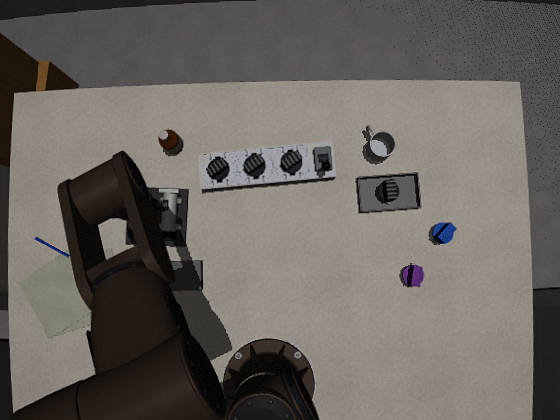

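The top view confirms everything is placed: three lamps in the sockets at (218,169), (255,164) and (291,161), the spent lamp in the tray at (388,190), and both tubes seated. The lever ball measures (0.645, -0.178), still off. Go to the lever with the fingers shut.

Request:
play_rows --deltas '[{"travel": [0.0099, 0.0521, 0], "twist": [0, 0, 0], "gripper": 0}, {"travel": [0.0099, 0.0521, 0], "twist": [0, 0, 0], "gripper": 0}, {"travel": [0.0099, 0.0521, 0], "twist": [0, 0, 0], "gripper": 0}, {"travel": [0.0099, 0.0521, 0], "twist": [0, 0, 0], "gripper": 0}, {"travel": [0.0099, 0.0521, 0], "twist": [0, 0, 0], "gripper": 0}, {"travel": [0.0099, 0.0521, 0], "twist": [0, 0, 0], "gripper": 0}, {"travel": [0.0099, 0.0521, 0], "twist": [0, 0, 0], "gripper": 0}, {"travel": [0.0099, 0.0521, 0], "twist": [0, 0, 0], "gripper": 0}, {"travel": [0.0099, 0.0521, 0], "twist": [0, 0, 0], "gripper": 0}]'

```text
time_s: 47.7
tcp_pos: [0.5899, -0.1833, 0.2394]
eef_rot: [1.0, -0.031, -0.001, -0.001]
ft_force: [-0.2, 0.2, 0.0]
gripper_width: -0.0001
gripper_force: 0.0
```

Request:
play_rows --deltas '[{"travel": [0, 0, 0], "twist": [0, 0, -0.134], "gripper": 0}, {"travel": [0, 0, 0.05], "twist": [0, 0, 0], "gripper": 0}, {"travel": [0, 0, 0.045], "twist": [0, 0, 0], "gripper": 0}, {"travel": [0, 0, 0], "twist": [0, 0, 0], "gripper": 0}, {"travel": [0, 0, 0], "twist": [0, 0, 0], "gripper": 0}]'

```text
time_s: 48.32
tcp_pos: [0.5909, -0.1817, 0.1466]
eef_rot: [0.999, 0.036, 0.0, -0.0]
ft_force: [0.1, 0.4, 0.1]
gripper_width: -0.0
gripper_force: 0.0
```

Run:
```python
from h import *
go(.69,-.175,.145,4.2)
```

```text
at [ 0.5909 -0.1817  0.1466] psi 4.18 tilt [0.0009 0.0003] -> travel [0.0993 0.0005 0.0017] twist [-0.0002 -0.0009 -0.0004] j6 1.15 t 48.33 F [0.1 0.4 0.1]
```

Request:
play_rows --deltas '[{"travel": [0.015, 0, 0], "twist": [0, 0, 0], "gripper": 0}, {"travel": [0.015, 0, 0], "twist": [0, 0, 0], "gripper": 0}, {"travel": [0.012, 0, 0], "twist": [0, 0, 0], "gripper": 0}, {"travel": [0.012, 0, 0], "twist": [0, 0, 0], "gripper": 0}, {"travel": [0.012, 0, 0], "twist": [0, 0, 0], "gripper": 0}, {"travel": [0.012, 0, 0], "twist": [0, 0, 0], "gripper": 0}, {"travel": [0.012, 0, 0], "twist": [0, 0, 0], "gripper": 0}, {"travel": [0, 0, 0], "twist": [0, 0, 0], "gripper": 0}]'

```text
time_s: 49.32
tcp_pos: [0.6811, -0.1749, 0.1457]
eef_rot: [0.999, 0.037, 0.001, -0.0]
ft_force: [0.1, -0.7, -0.5]
gripper_width: -0.0001
gripper_force: 0.0
```

Request:
play_rows --deltas '[{"travel": [0.005, 0, 0], "twist": [0, 0, 0], "gripper": 0}, {"travel": [0.005, 0, 0], "twist": [0, 0, 0], "gripper": 0}, {"travel": [0, 0, 0], "twist": [0, 0, 0], "gripper": 0}]'

```text
time_s: 49.7
tcp_pos: [0.6905, -0.1744, 0.146]
eef_rot: [0.999, 0.036, 0.001, -0.0]
ft_force: [-0.2, 0.1, -0.3]
gripper_width: -0.0002
gripper_force: 0.0
```

Run:
```python
from h import *
print(telemetry.observe()["tcp_pos"],telemetry.observe()["ft_force"])
C,im,d=grab("side"); save("pics/side2.png",cv2.resize(im[100:330,130:390],None,fx=3,fy=3)[:600,:780])
C,im,d=grab("wrist"); X=cloud(C,d); rect("ball",X,.12,.18,(.72,-.175),.04)
```

```text
[ 0.6904917  -0.17435386  0.14595214] [-0.2474767   0.10734097 -0.27348081]
ball 4055 ctr [ 711.4 -172.9] size [32.  27.2] dir 1.6 medz 0.164
```

View pics/side2.png

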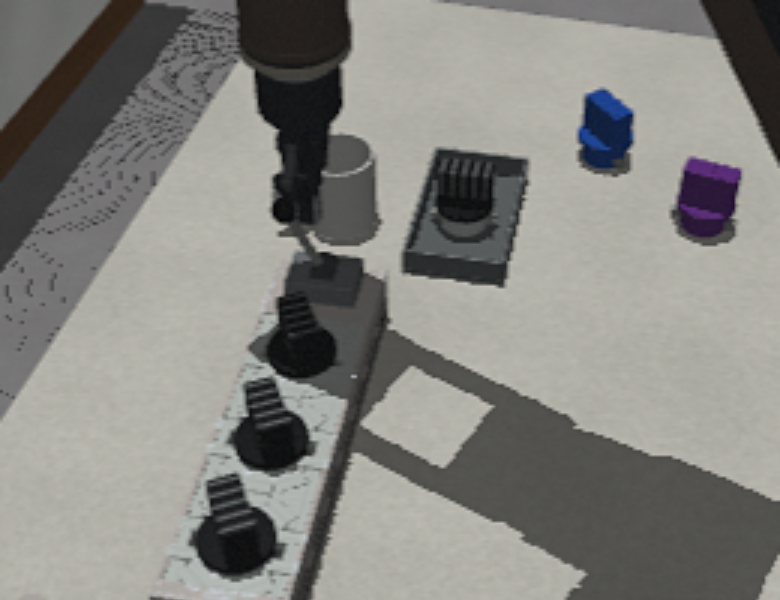

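The side view shows the lever leaning away, ball at (285,208). Push on until the end stop is felt.

Request:
play_rows --deltas '[{"travel": [0.003, 0, 0], "twist": [0, 0, 0], "gripper": 0}, {"travel": [0.003, 0, 0], "twist": [0, 0, 0], "gripper": 0}, {"travel": [0, 0, 0], "twist": [0, 0, 0], "gripper": 0}]'

```text
time_s: 50.18
tcp_pos: [0.6952, -0.1739, 0.1457]
eef_rot: [0.999, 0.036, -0.001, -0.0]
ft_force: [-8.3, -0.3, 3.4]
gripper_width: 0.0001
gripper_force: 3.7
```

Stop felt (8 N). Back off, rise clear, and check.

Request:
play_rows --deltas '[{"travel": [-0.02, 0, 0], "twist": [0, 0, 0], "gripper": 0}, {"travel": [-0.04, 0, 0], "twist": [0, 0, 0], "gripper": 0}, {"travel": [-0.05, 0, -0.02], "twist": [0, 0, 0], "gripper": 0}, {"travel": [0, 0, -0.06], "twist": [0, 0, 0], "gripper": 0}, {"travel": [0, 0, -0.06], "twist": [0, 0, 0], "gripper": 0}, {"travel": [0, 0, 0], "twist": [0, 0, 0], "gripper": 0}, {"travel": [0, 0, 0], "twist": [0, 0, 0], "gripper": 0}]'

```text
time_s: 51.05
tcp_pos: [0.5864, -0.1819, 0.286]
eef_rot: [0.999, 0.036, 0.001, -0.0]
ft_force: [-0.5, -0.1, -0.9]
gripper_width: 0.0001
gripper_force: 0.0
```

```bash
python3 - <<'E' 2>/dev/null
from h import *
C,im,d=grab("wrist"); X=cloud(C,d); rect("ball w",X,.135,.18,(.72,-.175),.05)
C,im,d=grab("top"); X=cloud(C,d); rect("ball t",X,.13,.18,(.72,-.175),.06)
C,im,d=grab("side"); X=cloud(C,d); rect("ball s",X,.14,.18,(.72,-.175),.06)
for n in("wrist","top"):
    if n=="wrist": continue
    C,im,d=grab(n); X=cloud(C,d); P=X.reshape(-1,3)
    for S in((.5882,.2888),(.5939,.3838)):
        q=P[:,:2]-S; a,b=q@[.998,-.061],q@[.061,.998]; k=(a<-.003)&(a>-.17)&(abs(b)<.025)&(P[:,2]>.06)&(P[:,2]<.075)
        print("tube",np.round(np.percentile(a[k],[.3,99.5]),4),np.round(np.median(P[k,2]),4),np.round(np.median(b[k&(P[:,2]>.066)]),4))
    for n,c in dict(a=(.673,-.082),b=(.665,.028),c=(.657,.1375)).items(): rect(n,X,.095,.13,c,.045)
    rect("old",X,.06,.095,(.58,-.38),.06)
E
```

```text
ball w 897 ctr [ 718.  -173.2] size [25.  24.7] dir 50.7 medz 0.1609
ball t 11 ctr [ 714.  -172.7] size [ 1.9 24.6] dir 160.2 medz 0.1622
ball s 62 ctr [ 716.5 -170.1] size [20.5 17. ] dir 3.6 medz 0.158
tube [-0.1385 -0.005 ] 0.0659 -0.0012
tube [-0.1398 -0.0055] 0.0658 -0.0026
a 219 ctr [671.5 -80.4] size [29.6 60.3] dir 124.6 medz 0.1127
b 218 ctr [663.4  26.9] size [30.3 60. ] dir 123.2 medz 0.113
c 223 ctr [655.2 136.3] size [31.3 60.2] dir 125.8 medz 0.1133
old 214 ctr [ 583.2 -377.7] size [60.8 30. ] dir 3.7 medz 0.0799
```

```bash
python3 -c "
from cell import workorder; print(workorder.sign_off())"
```

```text
the job is handed in; nothing more can be done
None
```

The job is handed in, but sign-off returned no verdict: by my final camera checks the spent lamp is in the tray, all three new lamps are locked, both tubes are home against their stops, and the lever is thrown fully over.

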